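# Show a balanced watch at the lamp and re-dock its stand

### The arm

A 7-joint arm with a two-finger parallel gripper is mounted at the origin on the work surface. World frame = base frame: x ahead of the robot, y to its left, z up, the work surface at z = 0. Lengths are in m, angles in rad, forces in N, time in s.
With the tool pointing down it reaches from about 0.425 to 1.025 m from the base axis. Payload 3.6 kg.
Tool frame: the origin (TCP) lies midway between the tips of the shut fingers; the grasp point (between the pads) lies behind it (manip.hold_point_z is the z of the grasp point in the tool frame, in m); z points along the fingers, y is the line along which they close (so a half turn about z gives the same grasp; the last joint's range is limited). The gripper opens to 85 mm and grips with 20 to 120 N. Pads are 22 mm wide; open, the fingers measure 114 mm over their backs; the gripper's body (76 mm by 85 mm) begins 54 mm behind the grasp point. The pads swing forward as they close: fully open they stand 13 mm farther back than shut.
Start: joints at [1.028, 0.591, 0.048, 1.609, -0.033, 0.943, -0.034], TCP at [0.315, -0.653, 0.231] pointing down, gripper open.
Joint ranges: [-2.69, 2.69], [-0.47, 2.24], [-1.27, 1.36], [0.19, 2.51], [-1.53, 4.68], [0.08, 2.07], [-3.09, 3.09]. Speed limits (rad/s): [2.57, 2.57, 3.14, 3.14, 3.14, 3.14, 3.14].

### API

Orientations are given as a unit quaternion [w, x, y, z].
In Python, from bench import manip gives the robot as it stands. The module is installed in compiled form; this text tells all that it offers.
- The arm moves only by the tool send_rows, never from a script. Its argument "moves" is a list of rows, each an object of numbers: "dx", "dy", "dz": the shift along the world's x, y, z each as a share of 300 mm, from -1 to 1; "rx", "ry", "rz": the turn, a rotation vector about the world's x, y, z each as a share of 360 degrees, from -1 to 1. A call has 1 to 10 rows; each row is the pose to reach, as a shift and turn from the pose commanded when the call began, turning the shorter way round; what a row does not reach only later rows make up. A row lasts 1/8 s, in which the tool goes at most 62.5 mm and 10.7 degrees, less where a joint would pass 70% of its speed; a pose out of reach is approached as far as the arm can. A call with a number of a shift or a turn outside -1 to 1 is refused whole. A call with a gripper value outside its range is refused whole. "jaw" is the opening, from 0 (shut) to 1 (fully open), set as the call begins (left out, the last holds). The fingers move at their own pace and stop on an object; "force" is the grip in N (left out, the last holds). Time passes only in rows, so rows that repeat a pose let the fingers close. It gives the time, the measured TCP pose, the force, the opening and the grip force at its end, in the units of the state.
- manip.read_state(): the state, without advancing time (a new reading comes with each control period).
- manip.read_camera(name): name is "side" or "top"; returns a dict with "pixels" (384x512x3 uint8, red, green, blue), "range_z" (384x512 float32, m along the optical axis (not along the pixel's ray), 0 where there is no reading), "K" (3x3 intrinsics, pixels), "dist_coeffs" ([k1, k2, p1, p2, k3] as OpenCV has them; the pictures are not rectified), "world_from_camera" (4x4, takes a point from camera to world coordinates). Camera axes: x right, y up, looking along -z (the intrinsics and any distortion apply to the point x, -y, -z); pixel columns grow to the right and rows downward; lengths in m; the calibration is good to about 2 mm. A picture is of the moment at which its call begins.
- manip.job_done(): hands the job in; it is judged then, once.
The state is a dict: "t": time; "qpos": joint angles; "joint_vel": joint speeds; "joint_efforts": joint torques, N m; "tool_pos": TCP position; "tcp_rot": TCP orientation; "wrist_force": force on the tool from outside, world axes, zero at the start; "ft_torque": the same for the moment, N m; "grip_width": finger opening in m; "grip_force": force on a finger pad.
Only numpy, scipy, OpenCV 4.12 (cv2) and the standard library are available. Lean on these libraries where they do the work, as an engineer would, in place of code of your own. Each camera call takes 0.05 s, during which the arm holds its last target. There are 200 camera calls.

### The job

Pick up the top-heavy watch stand by its square wooden post out of the blue dock, carry it with the swinging arm balanced upright and hold the watch upright above the round white mat in front of the lamp, clear of everything, for about four seconds so that the dial can be read. Then set the stand down squarely on the green dock with the brass bob down in the dock's slot, and let go. Never let the swing arm tip over, keep the robot off the arm and its watch, do not drop the stand, and leave the buttons, dish and pen tray alone.

Things in the scene. Friction and masses are not known exactly. Their poses are not given: they have to be found in the camera images.
- stand: Watch stand, loose, 0.55 kg without swing arm: black foot plate 220 x 100 x 12 mm (x -125 to +95, y +-50), brass ballast to 36 mm height at the -x end, steel column 14 x 18 mm at x = 87 mm up to 125 mm carrying the arm's pivot. Origin: underside, directly below the grip post; x from post to swing arm, z up. Roll the held stand about its x axis to balance the arm.
- post (a point): Grip point on the stand's dark wooden post, 55 mm above the underside at x = y = 0; axes as the stand. The post is 26 x 26 mm square, free from 12 to 80 mm above the underside.
- swing_arm: Arm pivoted on the stand, turning about x only, +-0.35 rad. Origin: the pivot, at x 130, y 0, z 115 mm of the stand; z up to the watch. Top-heavy: 0.35 kg (+-10 %), centre of mass 7.8 mm above the pivot, inertia about it 0.0030 kg m2, gravity moment 0.027 N m/rad; a centring spring of 0.016 N m/rad towards the stand's z is too weak to hold it: left alone it falls, time constant about 0.52 s.
- watch (a point): Centre of the silver pocket watch at the arm's top, 115 mm above the pivot: disc 56 mm across, 12 mm thick, white dial on both faces (towards +x and -x of the stand). Rolling the stand by b about x gives the arm a moment 0.016 x (b - a) N m, a = arm angle from vertical about x. Pivot friction 0.00014 N m, damping 0.0007 N m s/rad.
- bob (a point): Lowest point of the brass bob at the arm's foot: 26 mm across with a round bottom, 52 to 93 mm below the pivot; its underside is 22 mm above the level of the stand's underside. At the start it hangs in the blue dock's slot, which keeps the arm nearly upright.
- dock_blue: Blue dock, fixed, where the stand starts. Plate 240 x 130 x 6 mm (x -140 to +100) for the foot; in front at x = 130 mm a slot along x, 44 mm long, for the bob: walls 52 mm high, inner faces 19 mm either side of y = 0, with lips flaring outwards above it to 34 mm either side at 77 mm. Origin: on the table below the stand's origin; x to the slot, z up. Raise the stand 65 mm or more to clear it.
- dock_green: Green dock, fixed, same shape and axes as the blue dock: the stand ends here, its origin over this origin and its x axis along this x axis, foot on the 6 mm plate, bob in the slot (about 6 mm play each side).
- mat (a point): Centre of the top of the fixed round white mat, 90 mm across and 3 mm thick, on the table; hold the watch above it. The fixed black lamp stands beyond it: base 110 mm across, centred 200 mm further in +x, 240 mm high, its shade bent over towards the mat with the rim about 105 mm from the mat's centre line.
- button1: Loose gilt brass button, 36 mm in diameter, 9 mm high, bystander. Origin: underside.
- button2: Loose gilt brass button like the other, bystander.
- pin_dish: Loose white porcelain dish, 80 mm across, 25 mm high, bystander.
- pen_tray: Loose red lacquered tray, 80 x 200 x 22 mm, bystander.

How it is judged:
By the outcome, as a careful person would: the job done as asked, in the order asked, and still so for the second after the job is handed in, with the robot touching nothing.
It also fails if it takes over 69 s, if anything falls off the work surface, if the arm or the gripper's body presses on something with over 40 N, if the wrist force passes 120 N, or if a joint passes its speed limit or range.

## Working session

There is one attempt and no reset: what is moved stays moved. The work goes in short steps, Python scripts to look and compute and a tool call to move; the robot and the scene stay as the last step left them, time stands still between calls to the robot, and variables do not carry over. Pictures are saved under pics/ and viewed, at most 10 in all, crops included, and the job is handed in when it is done.

Besides the shell and the picture viewer there is one more tool, called by a JSON object that holds its "method" and its "body". send_rows: Moves the arm, as the interface text tells. Its arguments: {"type":"object","properties":{"moves":{"type":"array","items":{"type":"object","properties":{"dx":{"type":"number"},"dy":{"type":"number"},"dz":{"type":"number"},"rx":{"type":"number"},"ry":{"type":"number"},"rz":{"type":"number"}}}},"jaw":{"type":"number"},"force":{"type":"number"}},"required":["moves"]}

```bash
mkdir -p pics; cat > h.py <<'E'
import numpy as np,cv2
from bench import manip
def cam(n): return manip.read_camera(n)
def save(im,f,s=1):
    cv2.imwrite(f,cv2.resize(im[:,:,::-1],None,fx=s,fy=s,interpolation=cv2.INTER_CUBIC))
def cloud(c):
    h,w=c["range_z"].shape
    u,v=np.meshgrid(np.arange(w),np.arange(h))
    p=cv2.undistortPoints(np.stack([u,v],-1).reshape(-1,1,2).astype(np.float64),c["K"],c["dist_coeffs"]).reshape(h,w,2)
    z=c["range_z"].astype(float)
    P=np.stack([p[...,0]*z,-p[...,1]*z,-z,np.ones_like(z)],-1)@c["world_from_camera"].T
    P=P[...,:3]; P[z==0]=np.nan
    return P
E
python3 - <<'E'
from h import *
a=cam("top");b=cam("side")
save(np.hstack([a["pixels"],b["pixels"]]),"pics/a.png",0.78)
np.savez("c0.npz",at=a["pixels"],pt=cloud(a),bs=b["pixels"],ps=cloud(b))
s=manip.read_state()
print(s,manip.hold_point_z)
for c in(a,b):print(c["K"],c["world_from_camera"].round(3))
E
```

```text
{'t': 0.1, 'qpos': array([ 1.02849807,  0.5919977 ,  0.0483257 ,  1.60968641, -0.03332044,
        0.94270899, -0.03372363]), 'joint_vel': array([ 0.00040085, -0.0018195 , -0.00162732, -0.00153245,  0.00072469,
        0.00084075,  0.00067523]), 'joint_efforts': array([ 4.69999941e-03, -5.49994540e+01,  1.55334413e+00, -1.98824304e+01,
        9.71627160e-03,  3.84450002e-03, -4.66336772e-06]), 'tool_pos': array([ 0.31424541, -0.65253415,  0.23028005]), 'tcp_rot': array([-9.59249409e-04,  9.74924491e-01,  2.22533686e-01, -2.73431144e-04]), 'wrist_force': array([-0.37338872,  0.55940202, -0.05199275]), 'ft_torque': array([ 0.0305697 ,  0.00766408, -0.0091239 ]), 'grip_force': 0.0, 'grip_width': 0.0850639404304892} -0.0187
[[433.18280492   0.         260.81519191]
 [  0.         433.18280492 190.19119346]
 [  0.           0.           1.        ]] [[-0.007  0.996 -0.088  0.491]
 [-1.    -0.009 -0.013 -0.005]
 [-0.014  0.088  0.996  1.21 ]
 [ 0.     0.     0.     1.   ]]
[[377.79001779   0.         254.47503088]
 [  0.         377.79001779 189.16643566]
 [  0.           0.           1.        ]] [[-0.846  0.361 -0.392  0.26 ]
 [-0.533 -0.592  0.605  0.53 ]
 [-0.014  0.72   0.693  0.756]
 [ 0.     0.     0.     1.   ]]
```

View pics/a.png

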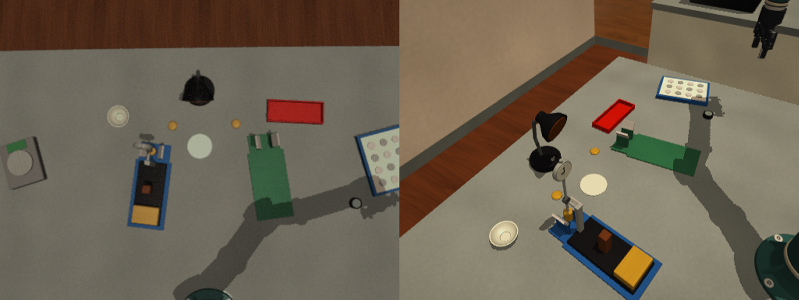

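```bash
python3 - <<'E'
from h import *
d=np.load("c0.npz");im=d["at"];P=d["pt"]
save(im[120:310,150:390],"pics/b.png",3.3)
hsv=cv2.cvtColor(im,cv2.COLOR_RGB2HSV);H,S,V=[hsv[...,i].astype(int) for i in range(3)]
z=P[...,2]
def rep(n,m):
    q=P[m][:,:2].astype(np.float32)
    print(n,len(q),np.nanmean(P[m],0).round(4),[np.round(x,4) for x in cv2.minAreaRect(q)], cv2.boxPoints(cv2.minAreaRect(q)).round(3).tolist())
win=lambda x0,x1,y0,y1:(np.indices(H.shape)[1]>=x0)&(np.indices(H.shape)[1]<x1)&(np.indices(H.shape)[0]>=y0)&(np.indices(H.shape)[0]<y1)
g=(H>45)&(H<95)&(S>70)&win(300,400,150,300)&(z<.02)&(z>-.005)
b=(H>95)&(H<125)&(S>100)&win(150,230,170,310)&(z<.02)&(z>-.005)
rep("green",g);rep("blue",b)
mat=win(230,285,165,210)&(V>150)&(S<60)
rep("mat",mat&(z<.02))
lamp=win(220,290,80,145)&(z>.03);rep("lamp",lamp);print(np.nanmax(z[lamp]))
brown=win(180,210,220,260)&(z>.06)&(z<.105);rep("post",brown);print(np.nanmedian(z[brown]))
ball=win(160,215,255,295)&(z>.03)&(z<.06);rep("ballast",ball)
plate=win(160,220,200,270)&(z>.01)&(z<.025)&(V<60);rep("foot",plate)
w=win(165,220,165,215)&(z>.2);rep("watch",w)
for n in(g,b):
    ww=n.copy()
# floor check
print(np.nanmedian(z[330:345,100:150]))
E
```

```text
green 4489 [ 0.4834 -0.2205  0.0065] [array([ 0.4985, -0.2199]), array([0.3001, 0.1291]), np.float64(7.4138)] [[0.3409999907016754, -0.17499999701976776], [0.3580000102519989, -0.30300000309944153], [0.656000018119812, -0.26499998569488525], [0.6389999985694885, -0.13699999451637268]]
blue 1426 [0.4656 0.1906 0.0071] [array([0.4673, 0.201 ]), array([0.1284, 0.2995]), np.float64(82.8471)] [[0.3109999895095825, 0.15600000321865082], [0.6079999804496765, 0.11900000274181366], [0.6240000128746033, 0.2460000067949295], [0.3269999921321869, 0.28299999237060547]]
mat 770 [0.6065 0.0256 0.0035] [array([0.6068, 0.0258]), array([0.0857, 0.0857]), np.float64(45.1985)] [[0.5460000038146973, 0.026000000536441803], [0.6069999933242798, -0.03500000014901161], [0.6669999957084656, 0.026000000536441803], [0.6069999933242798, 0.0860000029206276]]
lamp 1014 [0.7562 0.0254 0.2063] [array([0.7843, 0.0244]), array([0.0974, 0.1384]), np.float64(89.0775)] [[0.7139999866485596, -0.023000000044703484], [0.8529999852180481, -0.02500000037252903], [0.8539999723434448, 0.07199999690055847], [0.7160000205039978, 
[... 492 characters left out ...]
.39100000262260437, 0.16599999368190765], [0.4009999930858612, 0.25600001215934753], [0.3409999907016754, 0.2630000114440918]]
foot 1819 [0.4704 0.1986 0.0183] [array([0.4702, 0.2008]), array([0.0995, 0.1673]), np.float64(83.0742)] [[0.38100001215934753, 0.16099999845027924], [0.546999990940094, 0.14100000262260437], [0.5590000152587891, 0.23999999463558197], [0.3930000066757202, 0.25999999046325684]]
watch 168 [0.5828 0.1824 0.2557] [array([0.5842, 0.185 ]), array([0.0533, 0.0141]), np.float64(82.827)] [[0.5740000009536743, 0.1589999943971634], [0.5879999995231628, 0.15800000727176666], [0.5950000286102295, 0.210999995470047], [0.5809999704360962, 0.21199999749660492]]
0.0005027541714320849
```

View pics/b.png

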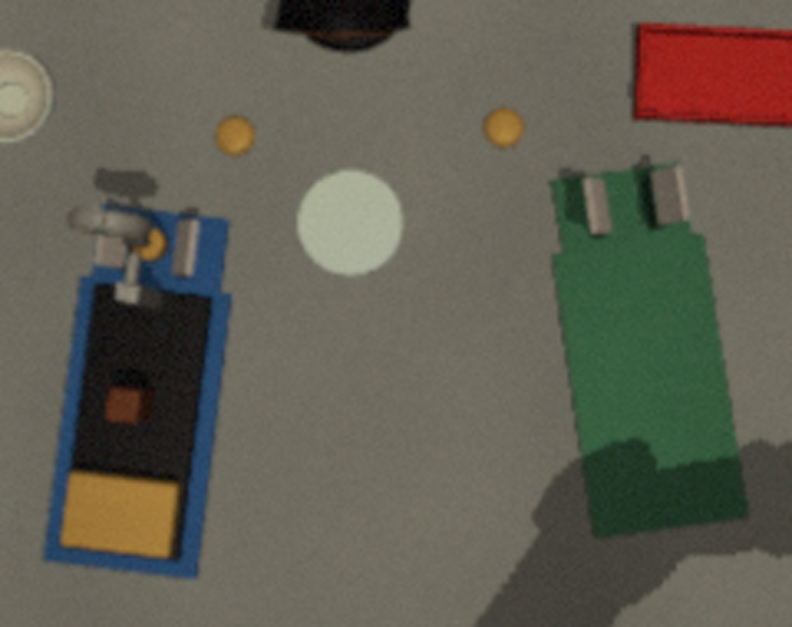

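```bash
cat >> h.py <<'E'
def Rz(t): c,s=np.cos(t),np.sin(t); return np.array([[c,-s,0],[s,c,0],[0,0,1.]])
def arm(P,o,yaw):
    """P cloud; o stand origin (underside), yaw. watch y,z rel. pivot (stand frame, unrolled), n"""
    q=(P.reshape(-1,3)-o)@Rz(yaw)-np.array([.13,0,.115])
    q=q[(abs(q[:,0])<.03)&(abs(q[:,1])<.09)&(q[:,2]>.075)&(q[:,2]<.16)]
    c=(q[:,1].max()+q[:,1].min())/2 if len(q) else np.nan
    return q[:,0].mean(),q[:,1].mean(),q[:,2].mean(),c,len(q)
E
python3 - <<'E'
from h import *
d=np.load("c0.npz")
for k,ik in(("pt","at"),("ps","bs")):
    P=d[k];hsv=cv2.cvtColor(d[ik],cv2.COLOR_RGB2HSV).astype(int);H,S=hsv[...,0],hsv[...,1]
    for n,o,yaw,m in(("blue",[.4574,.2022,0],np.radians(-7.1),(H>95)&(H<125)&(S>100)),("green",[.4886,-.2212,0],np.radians(7.4),(H>45)&(H<95)&(S>70))):
        q=(P-np.array(o))@Rz(yaw);z=q[...,2]
        m=m&(z<.012)&(z>0)&(abs(q[...,1])<.09)&(q[...,0]>-.17)&(q[...,0]<.19)
        Q=q[m]; xs=[];mid=[];wd=[]
        for x in np.arange(-.13,.09,.006):
            y=Q[abs(Q[:,0]-x)<.003,1]
            if len(y)>3 and y.max()-y.min()>.12: xs.append(x);mid.append((y.max()+y.min())/2);wd.append(y.max()-y.min())
        f=np.polyfit(xs,mid,1)
        x1=[];
        for y in np.arange(-.05,.055,.01):
            xx=Q[abs(Q[:,1]-y)<.004,0];x1.append(xx.min())
        print(k,n,len(xs),"mid at0 %.4f slope deg %.2f w %.4f rear %.4f front %.4f"%(f[1],np.degrees(f[0]),np.mean(wd),np.median(x1),Q[:,0].max()),np.median(Q[:,2]).round(4))
    q=(P-np.array([.4574,.2022,.006]))@Rz(np.radians(-7.1))
    t=q[(abs(q[...,0])<.03)&(abs(q[...,1])<.03)&(q[...,2]>.076)&(q[...,2]<.09)]
    print("post",t.mean(0).round(4),t.min(0).round(4),t.max(0).round(4),len(t))
    print("arm",np.round(arm(P,np.array([.4574,.2022,.006]),np.radians(-7.1)),4))
E
```

```text
pt blue 37 mid at0 -0.0003 slope deg -0.05 w 0.1254 rear -0.1388 front 0.1597 0.0066
pt green 37 mid at0 0.0002 slope deg 0.17 w 0.1259 rear -0.1387 front 0.1601 0.0065
post [-0.002   0.      0.0807] [-0.015  -0.0126  0.0761] [0.0107 0.0133 0.0851] 100
arm [-3.100e-03 -4.100e-03  1.347e-01 -1.400e-03  1.680e+02]
ps blue 37 mid at0 0.0016 slope deg 0.23 w 0.1284 rear -0.1408 front 0.1632 0.006
ps green 37 mid at0 0.0025 slope deg 0.24 w 0.1282 rear -0.1382 front 0.1636 0.0061
post [-0.0024  0.0027  0.0797] [-0.0152 -0.0118  0.0762] [0.0119 0.0148 0.0829] 165
arm [-6.000e-03  5.000e-03  1.222e-01  1.100e-03  5.200e+02]
```

{"method": "send_rows", "body": {"moves": [{"dx": 0.1,"dy": 0.2,"dz": 0.03,"rz": -0.025},{"dx": 0.2,"dy": 0.4,"dz": 0.07,"rz": -0.05},{"dx": 0.3,"dy": 0.6,"dz": 0.07,"rz": -0.075},{"dx": 0.4,"dy": 0.8,"dz": 0.07,"rz": -0.091},{"dx": 0.474,"dy": 1.0,"dz": 0.07,"rz": -0.091}], "jaw": 1, "force": 80}}

```text
schema error: expected keys dx, dy, dz, rx, ry, rz
```

{"method": "send_rows", "body": {"moves": [{"dy": 0.2},{"dy": 0.4},{"dy": 0.6},{"dy": 0.8},{"dy": 1.0}]}}

```text
schema error: expected keys dx, dy, dz, rx, ry, rz
```

{"method": "send_rows", "body": {"moves": [{"dy": 0.2},{"dy": 0.4},{"dy": 0.6},{"dy": 0.75},{"dy": 0.849},{"dy": 0.849},{"dy": 0.849}]}}

```text
schema error: expected keys dx, dy, dz, rx, ry, rz
```

```bash
python3 - <<'E'
from h import *
s=manip.read_state();print(s["t"],s["tool_pos"].round(4),s["tcp_rot"].round(4),s["qpos"].round(2))
q=s["tcp_rot"];print(2*np.degrees(np.arctan2(q[2],q[1]))-90)
E
```

```text
0.1 [ 0.3142 -0.6525  0.2303] [-1.000e-03  9.749e-01  2.225e-01 -3.000e-04] [ 1.03  0.59  0.05  1.61 -0.03  0.94 -0.03]
-64.28420242055434
```

{"method": "send_rows", "body": {"moves": [{"dx": 0.1,"dy": 0.2,"dz": 0.03,"rx": 0,"ry": 0,"rz": -0.025},{"dx": 0.2,"dy": 0.4,"dz": 0.07,"rx": 0,"ry": 0,"rz": -0.05},{"dx": 0.3,"dy": 0.6,"dz": 0.07,"rx": 0,"ry": 0,"rz": -0.075},{"dx": 0.4,"dy": 0.8,"dz": 0.07,"rx": 0,"ry": 0,"rz": -0.091},{"dx": 0.474,"dy": 1.0,"dz": 0.07,"rx": 0,"ry": 0,"rz": -0.091}], "jaw": 1, "force": 80}}

```text
t: 0.72
tool_pos: [0.45, -0.3707, 0.2521]
tcp_rot: [-0.0, 0.998, -0.061, 0.0]
wrist_force: [1.1, -0.1, -0.4]
grip_width: 0.0854
grip_force: 0.0
```

{"method": "send_rows", "body": {"moves": [{"dx": 0,"dy": 0.2,"dz": 0,"rx": 0,"ry": 0,"rz": 0},{"dx": 0,"dy": 0.4,"dz": 0,"rx": 0,"ry": 0,"rz": 0},{"dx": 0,"dy": 0.6,"dz": 0,"rx": 0,"ry": 0,"rz": 0},{"dx": 0,"dy": 0.8,"dz": 0,"rx": 0,"ry": 0,"rz": 0},{"dx": 0,"dy": 1.0,"dz": 0,"rx": 0,"ry": 0,"rz": 0}]}}

```text
t: 1.35
tool_pos: [0.4485, -0.071, 0.2522]
tcp_rot: [-0.0, 0.998, -0.061, 0.0]
wrist_force: [0.9, 0.1, -0.3]
grip_width: 0.0851
grip_force: 0.0
```

{"method": "send_rows", "body": {"moves": [{"dx": 0,"dy": 0.2,"dz": 0,"rx": 0,"ry": 0,"rz": 0},{"dx": 0,"dy": 0.4,"dz": 0,"rx": 0,"ry": 0,"rz": 0},{"dx": 0,"dy": 0.6,"dz": 0,"rx": 0,"ry": 0,"rz": 0},{"dx": 0,"dy": 0.75,"dz": 0,"rx": 0,"ry": 0,"rz": 0},{"dx": 0,"dy": 0.849,"dz": 0,"rx": 0,"ry": 0,"rz": 0},{"dx": 0,"dy": 0.849,"dz": 0,"rx": 0,"ry": 0,"rz": 0},{"dx": 0,"dy": 0.849,"dz": 0,"rx": 0,"ry": 0,"rz": 0}]}}

```text
t: 2.22
tool_pos: [0.4486, 0.1804, 0.2519]
tcp_rot: [0.001, 0.998, -0.062, -0.0]
wrist_force: [0.4, -0.2, 0.6]
grip_width: 0.0854
grip_force: 0.0
```

```bash
python3 - <<'E'
from h import *
s=manip.read_state();print(s["t"],s["tool_pos"].round(4),s["tcp_rot"].round(4),s["qpos"].round(2))
q=s["tcp_rot"];print(2*np.degrees(np.arctan2(q[2],q[1]))-90)
c=cam("side");print(np.round(arm(cloud(c),np.array([.4574,.2022,.006]),np.radians(-7.05)),4))
E
```

```text
2.225 [0.4486 0.1804 0.2519] [ 7.000e-04  9.981e-01 -6.190e-02 -5.000e-04] [-0.44  0.26 -0.04  2.12  0.02  0.76 -2.19]
-97.10329157000353
[-6.000e-03  5.000e-03  1.223e-01  1.800e-03  5.160e+02]
```

{"method": "send_rows", "body": {"moves": [{"dx": 0.026,"dy": 0.073,"dz": 0,"rx": 0,"ry": 0,"rz": 0},{"dx": 0.026,"dy": 0.073,"dz": -0.12,"rx": 0,"ry": 0,"rz": 0},{"dx": 0.026,"dy": 0.073,"dz": -0.26,"rx": 0,"ry": 0,"rz": 0},{"dx": 0.026,"dy": 0.073,"dz": -0.4,"rx": 0,"ry": 0,"rz": 0},{"dx": 0.026,"dy": 0.073,"dz": -0.52,"rx": 0,"ry": 0,"rz": 0},{"dx": 0.026,"dy": 0.073,"dz": -0.62,"rx": 0,"ry": 0,"rz": 0},{"dx": 0.026,"dy": 0.073,"dz": -0.69,"rx": 0,"ry": 0,"rz": 0},{"dx": 0.026,"dy": 0.073,"dz": -0.713,"rx": 0,"ry": 0,"rz": 0},{"dx": 0.026,"dy": 0.073,"dz": -0.713,"rx": 0,"ry": 0,"rz": 0}]}}

```text
t: 3.4
tool_pos: [0.4572, 0.2041, 0.0382]
tcp_rot: [-0.0, 0.998, -0.062, 0.0]
wrist_force: [-0.2, 0.5, 0.8]
grip_width: 0.0854
grip_force: 0.0
```

```bash
python3 - <<'E'
from h import *
c=cam("side");save(c["pixels"][180:370,150:340],"pics/c.png",3)
s=manip.read_state();print(s["t"],s["tool_pos"].round(4),s["tcp_rot"].round(4),s["wrist_force"])
print(np.round(arm(cloud(c),np.array([.4574,.2022,.006]),np.radians(-7.05)),4))
E
```

```text
3.45 [0.4574 0.2041 0.0387] [-3.000e-04  9.981e-01 -6.160e-02  4.000e-04] [ 0.24603171  0.27140193 -0.6442896 ]
[-6.000e-03  4.900e-03  1.223e-01  2.100e-03  5.190e+02]
```

View pics/c.png

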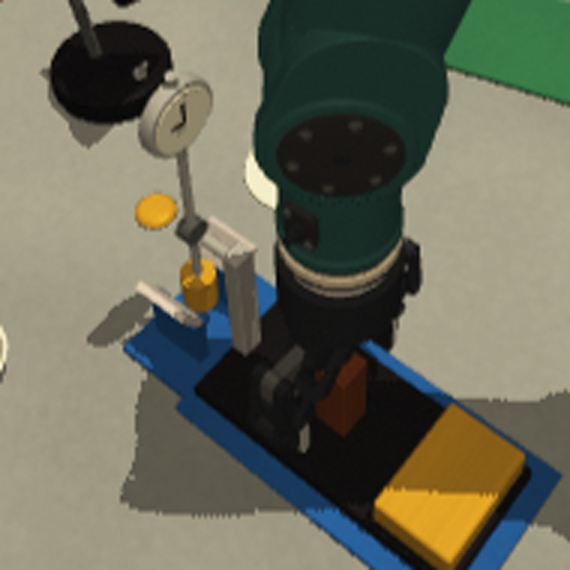

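{"method": "send_rows", "body": {"moves": [{"dx": 0,"dy": -0.006,"dz": 0,"rx": 0,"ry": 0,"rz": 0},{"dx": 0,"dy": -0.006,"dz": 0,"rx": 0,"ry": 0,"rz": 0},{"dx": 0,"dy": -0.006,"dz": 0,"rx": 0,"ry": 0,"rz": 0},{"dx": 0,"dy": -0.006,"dz": 0,"rx": 0,"ry": 0,"rz": 0},{"dx": 0,"dy": -0.006,"dz": 0,"rx": 0,"ry": 0,"rz": 0},{"dx": 0,"dy": -0.006,"dz": 0,"rx": 0,"ry": 0,"rz": 0}], "jaw": 0, "force": 80}}

```text
t: 4.2
tool_pos: [0.4572, 0.2027, 0.0391]
tcp_rot: [-0.001, 0.998, -0.061, 0.001]
wrist_force: [-1.2, 1.6, 6.6]
grip_width: 0.0251
grip_force: 79.8
```

```bash
python3 - <<'E'
from h import *
for i in range(3):
    s=manip.read_state();print(s["t"],s["tool_pos"].round(4),s["tcp_rot"].round(4),s["wrist_force"].round(1),s["ft_torque"].round(2),s["grip_width"],s["grip_force"])
    c=cam("side")
    print(np.round(arm(cloud(c),np.array([.4574,.2022,.006]),np.radians(-7.05)),4))
c=cam("top");print(np.round(arm(cloud(c),np.array([.4574,.2022,.006]),np.radians(-7.05)),4))
E
```

```text
4.2 [0.4572 0.2027 0.0391] [-7.000e-04  9.981e-01 -6.130e-02  7.000e-04] [-1.2  1.6  6.6] [ 0.15  0.08 -0.06] 0.025122430567666387 79.78062272071838
[-5.80e-03  4.00e-03  1.22e-01 -0.00e+00  5.23e+02]
4.25 [0.4572 0.2027 0.0391] [-7.000e-04  9.981e-01 -6.140e-02  6.000e-04] [-0.9  0.8  5.7] [ 0.16  0.11 -0.06] 0.02516134022171636 79.77959275245667
[-5.900e-03  4.100e-03  1.221e-01  7.000e-04  5.250e+02]
4.3 [0.4573 0.2027 0.0391] [-7.000e-04  9.981e-01 -6.140e-02  7.000e-04] [-1.2  0.8  5.8] [ 0.18  0.1  -0.1 ] 0.02530968031116397 79.78002905845642
[-5.800e-03  4.100e-03  1.221e-01  4.000e-04  5.220e+02]
[-3.000e-03 -4.700e-03  1.348e-01 -1.600e-03  1.670e+02]
```

```bash
cat > ctl.py <<'E'
import sys,json,os
from h import *
from scipy.spatial.transform import Rotation as R
Y0=np.radians(-7.05);Y1=np.radians(7.55)
A0=np.array([.4574,.2022,0]);A1=np.array([.4885,-.2205,0]);REL=np.array([.13,0,.082])
rt=lambda y,b:R.from_euler('z',y)*R.from_euler('x',b)
q0=R.from_quat([.9981,-.0614,.0006,-.0007])   # tool rotation at grasp (xyzw)
C=rt(Y0,0).inv()*q0
TC0=np.array([.4572,.2027,.0391])
PB=TC0+rt(Y0,0).apply(REL)                      # pivot at grasp, measured frame
PG=PB+(A1+Rz(Y1)@[.13,0,0])-(A0+Rz(Y0)@[.13,0,0])
UP=np.array([0,0,.09]);PM=np.array([.607,.026,PB[2]+.09])
mj=lambda s:(lambda s:s**3*(10-15*s+6*s*s))(np.clip(s,0,1))
SCH=json.load(open("sch.json")) # row indices: lift, M0,M1,G0,G1,D0,D1
def path(i):
    L,M0,M1,G0,G1,D0,D1=SCH
    p=PB+UP*mj(i/L); y=Y0
    if i>M0: s=mj((i-M0)/(M1-M0)); p=(PB+UP)*(1-s)+PM*s; y=Y0*(1-s)
    if i>G0: s=mj((i-G0)/(G1-G0)); p=PM*(1-s)+(PG+UP)*s; y=Y1*s
    if i>D0: s=mj((i-D0)/(D1-D0)); p=PG+UP-np.array([0,0,.088])*s
    return p,y
K=.00273/.003
def sim(x,segs,fr=.00014,dt=.0025):
    a,w,b0=x; v0=segs[0][4] if len(segs) else 0
    for T,b1,b2,v,_ in segs:
        w+=K*(v-v0);v0=v;n=int(round(T/dt));db=(b2-b1)/T
        for k in range(n):
            b=b1+db*(k+.5)*dt
            w+=dt*(.011*a+.016*(b+b0)-.0007*(w-db)-fr*np.tanh((w-db)/.004))/.003
            a+=dt*w
    return np.array([a,w])
def disc(pv,yaw,cam):
    """expected mean of visible watch surface in stand frame, rel. centre"""
    t=np.linspace(0,2*np.pi,73)[:-1];c=(cam-pv)@Rz(yaw)-np.array([0,0,.115]);v=c/np.linalg.norm(c)
    rim=np.stack([0*t,.028*np.cos(t),.028*np.sin(t)],1);wr=np.maximum(0,rim@v/.028)*(2*np.pi*.028*.012/72)
    f=np.array([np.sign(v[0])*.006,0,0]);wf=abs(v[0])*np.pi*.028**2
    return (rim.T@wr+f*wf)/(wr.sum()+wf)
def measure(c,s=None):
    s=s or manip.read_state();rot=R.from_quat(np.roll(s["tcp_rot"],-1))*C.inv()
    e=rot.as_euler('ZYX');yaw,b=e[0],e[2];pv=s["tool_pos"]+rot.apply(REL)
    m=arm(cloud(c),pv-np.array([0,0,.115])-Rz(yaw)@[.13,0,0],yaw)
    d=disc(pv,yaw,c["world_from_camera"][:3,3])
    return -(m[1]-d[1])/.115,b,pv,yaw,m,d
E
python3 - <<'E'
import json;json.dump([8,12,36,76,108,112,126],open("sch.json","w"))
E
python3 - <<'E'
from ctl import *
for n in("side","side","top"):
    a,b,pv,y,m,d=measure(cam(n));print(n,"a %.4f b %.4f"%(a,b),pv.round(4),np.degrees(y).round(2),np.round(m,4),d.round(4))
print(PB,PM,PG)
E
```

```text
side a -0.0022 b 0.0000 [0.5862 0.1868 0.1211] -7.05 [-5.60e-03  3.70e-03  1.22e-01  0.00e+00  5.21e+02] [-0.0041  0.0034  0.0059]
side a -0.0012 b 0.0000 [0.5862 0.1868 0.1211] -7.05 [-5.600e-03  3.500e-03  1.219e-01  1.000e-04  5.230e+02] [-0.0041  0.0034  0.0059]
top a 0.0147 b -0.0000 [0.5862 0.1868 0.1211] -7.05 [-2.700e-03 -5.200e-03  1.349e-01 -2.000e-03  1.670e+02] [-0.0013 -0.0035  0.017 ]
[0.58621712 0.18674439 0.1211    ] [0.607  0.026  0.2111] [ 0.61717298 -0.20291913  0.1211    ]
```

```bash
cat > step.py <<'E'
# usage: step.py next_n [init] ; measures after the sent plan, updates the filter, plans next_n rows
from ctl import *
N=int(sys.argv[1]);init="init" in sys.argv;land="land" in sys.argv
F="st.json"
s=manip.read_state();c=cam("side");am,bm,pv,yw,m,d=measure(c,s)
if init: st=dict(i=0,x=[0,0,0],P=np.diag([.01,.01,.01]).__pow__(2).tolist(),b=0.,segs=[],cp=PB.tolist(),cy=Y0,cb=0.)
else: st=json.load(open(F))
x=np.array(st["x"]);P=np.array(st["P"])
if st["segs"]:
    f=lambda x:np.r_[sim(x,st["segs"]),x[2]]
    xn=f(x);J=np.stack([(f(x+e)-f(x-e))/.008 for e in np.eye(3)*.004],1)
    J=np.clip(J,-8,8);P=J@P@J.T+np.diag([.004,.012,.002])**2;x=xn
pred=x[0];S=P[0,0]+.003**2;G=P[:,0]/S;x=x+G*(am-pred);P=P-np.outer(G,P[0])
np.set_printoptions(suppress=True)
print("t %.2f i %d | a meas %.4f pred %.4f | x"%(s["t"],st["i"],am,pred),x.round(4),"b cmd/meas %.4f %.4f"%(st["cb"],bm),"pv",pv.round(4),"cmd",np.round(st["cp"],4),"yaw %.2f"%np.degrees(yw),"n",m[4],"F",s["wrist_force"].round(1))
i0=st["i"];H=16
def segs(bs):
    out=[(.05,st["cb"],st["cb"],0.,0.)];bp=st["cb"]
    for k in range(len(bs)):
        p0,y=path(i0+k);p1,_=path(i0+k+1);v=((p1-p0)@Rz(y))[1]/.125
        out.append((.125,bp,bs[k],v,v));bp=bs[k]
    return out
def traj(x,bs):
    sg=segs(bs);r=[];xx=np.array(x,float);vp=0.
    for T,b1,b2,v,_ in sg:
        xx[1]+=K*(v-vp);vp=v
        o=sim(xx,[(T,b1,b2,v,v)],fr=0,dt=.0125);xx[:2]=o;r.append(o)
    return np.array(r)
base=traj(x,np.zeros(H))
M=[];
for k in range(H):
    e=np.zeros(H);e[k]=.01;M.append((traj(x,e)-base)/.01)
M=np.array(M);W=np.array([1,.5]);D=np.eye(H)-np.eye(H,k=-1);d0=np.zeros(H);d0[0]=st["cb"]
A=np.vstack([(M[:,:,0]).T,.4*M[:,:,1].T,6*M[:,-1,:].T,.25*D,.15*np.eye(H)])
y=np.r_[-base[:,0],-.4*base[:,1],-6*base[-1],.25*d0,-.15*x[2]*np.ones(H)]
bs=np.clip(np.linalg.lstsq(A,y,rcond=None)[0],-.15,.15)
if land: bs=st["cb"]*np.maximum(0,1-np.arange(1,H+1)/N)
R0=rt(st["cy"],st["cb"]);T0=np.array(st["cp"])-R0.apply(REL)
bq=[]
for k in range(N):
    p,yy=path(i0+k+1);Rk=rt(yy,bs[k]);dT=(p-Rk.apply(REL)-T0)/.3;rv=(Rk*R0.inv()).as_rotvec()/(2*np.pi)
    print('{"dx": %.3f, "dy": %.3f, "dz": %.3f, "rx": %.4f, "ry": %.4f, "rz": %.4f},'%(*dT,*rv));
    rr=R.from_rotvec(np.round(rv,4)*2*np.pi)*R0;e=rr.as_euler('ZYX')
    bq.append(e[2])
TT=T0+np.round(dT,3)*.3
st.update(i=i0+N,x=x.tolist(),P=P.tolist(),segs=segs(bq),cp=(TT+rr.apply(REL)).tolist(),cy=e[0],cb=e[2])
json.dump(st,open(F,"w"));print("b plan",bs[:8].round(4),"free a",base[[4,8],0].round(3))
E
python3 step.py 6 init
```

```text
t 4.55 i 0 | a meas -0.0011 pred 0.0000 | x [-0.001  0.     0.   ] b cmd/meas 0.0000 -0.0000 pv [0.5862 0.1868 0.1211] cmd [0.5862 0.1867 0.1211] yaw -7.05 n 522 F [-0.1  0.6  5.6]
{"dx": 0.000, "dy": 0.001, "dz": 0.005, "rx": 0.0004, "ry": -0.0001, "rz": 0.0000},
{"dx": 0.000, "dy": 0.000, "dz": 0.031, "rx": 0.0003, "ry": -0.0000, "rz": 0.0000},
{"dx": 0.000, "dy": 0.000, "dz": 0.083, "rx": 0.0001, "ry": -0.0000, "rz": -0.0000},
{"dx": 0.000, "dy": 0.000, "dz": 0.150, "rx": 0.0000, "ry": -0.0000, "rz": 0.0000},
{"dx": -0.000, "dy": -0.000, "dz": 0.217, "rx": -0.0000, "ry": 0.0000, "rz": -0.0000},
{"dx": -0.000, "dy": -0.000, "dz": 0.269, "rx": -0.0000, "ry": 0.0000, "rz": 0.0000},
b plan [ 0.0026  0.0017  0.0006  0.     -0.0002 -0.0002 -0.0001 -0.0001] free a [-0.002 -0.004]
```

{"method": "send_rows", "body": {"moves": [{"dx": 0,"dy": 0,"dz": 0.005,"rx": 0,"ry": 0,"rz": 0},{"dx": 0,"dy": 0,"dz": 0.031,"rx": 0,"ry": 0,"rz": 0},{"dx": 0,"dy": 0,"dz": 0.083,"rx": 0,"ry": 0,"rz": 0},{"dx": 0,"dy": 0,"dz": 0.15,"rx": 0,"ry": 0,"rz": 0},{"dx": 0,"dy": 0,"dz": 0.217,"rx": 0,"ry": 0,"rz": 0},{"dx": 0,"dy": 0,"dz": 0.269,"rx": 0,"ry": 0,"rz": 0}]}}

```text
t: 5.35
tool_pos: [0.4564, 0.2016, 0.1204]
tcp_rot: [-0.0, 0.998, -0.062, 0.0]
wrist_force: [0.5, 0.3, -8.0]
grip_width: 0.025
grip_force: 79.1
```

```bash
python3 - <<'E'
s=open("step.py").read()
s=s.replace('out=[(.05,st["cb"],st["cb"],0.,0.)]','out=[(.05,st["cb"],st["cb"],0.,VP)]')
s=s.replace('i0=st["i"];H=16','i0=st["i"];H=16;VP=st["segs"][-1][3] if st["segs"] else 0.')
s=s.replace('xx=np.array(x,float);vp=0.','xx=np.array(x,float);vp=VP')
open("step.py","w").write(s)
E
python3 step.py 4
```

```text
t 5.35 i 6 | a meas -0.0026 pred -0.0012 | x [-0.0026 -0.0018 -0.0009] b cmd/meas 0.0000 -0.0014 pv [0.5855 0.1857 0.2023] cmd [0.5862 0.1867 0.2018] yaw -7.07 n 655 F [ 0.5  0.3 -8. ]
{"dx": 0.000, "dy": 0.003, "dz": 0.026, "rx": 0.0015, "ry": -0.0002, "rz": 0.0000},
{"dx": 0.000, "dy": 0.002, "dz": 0.031, "rx": 0.0011, "ry": -0.0001, "rz": 0.0000},
{"dx": 0.000, "dy": 0.001, "dz": 0.031, "rx": 0.0005, "ry": -0.0001, "rz": -0.0000},
{"dx": 0.000, "dy": 0.000, "dz": 0.031, "rx": 0.0002, "ry": -0.0000, "rz": 0.0000},
b plan [0.0098 0.007  0.0031 0.001  0.0006 0.0016 0.0041 0.008 ] free a [-0.006 -0.017]
```

{"method": "send_rows", "body": {"moves": [{"dx": 0,"dy": 0.003,"dz": 0.026,"rx": 0.0015,"ry": -0.0002,"rz": 0},{"dx": 0,"dy": 0.002,"dz": 0.031,"rx": 0.0011,"ry": -0.0001,"rz": 0},{"dx": 0,"dy": 0.001,"dz": 0.031,"rx": 0.0005,"ry": -0.0001,"rz": 0},{"dx": 0,"dy": 0,"dz": 0.031,"rx": 0.0002,"ry": 0,"rz": 0}]}}

```text
t: 5.9
tool_pos: [0.4563, 0.2018, 0.1279]
tcp_rot: [-0.0, 0.998, -0.061, -0.001]
wrist_force: [-0.1, -0.8, -8.1]
grip_width: 0.025
grip_force: 79.3
```

```bash
python3 step.py 4
```

```text
t 5.90 i 10 | a meas 0.0111 pred -0.0014 | x [0.0104 0.0211 0.0039] b cmd/meas 0.0012 -0.0011 pv [0.5855 0.1859 0.2096] cmd [0.5862 0.1866 0.2111] yaw -7.04 n 667 F [-0.1 -0.8 -8.1]
{"dx": -0.002, "dy": -0.014, "dz": 0.000, "rx": -0.0084, "ry": 0.0010, "rz": -0.0000},
{"dx": -0.001, "dy": -0.010, "dz": 0.000, "rx": -0.0060, "ry": 0.0007, "rz": -0.0000},
{"dx": -0.000, "dy": -0.004, "dz": 0.000, "rx": -0.0023, "ry": 0.0003, "rz": 0.0000},
{"dx": 0.000, "dy": -0.002, "dz": 0.000, "rx": 0.0001, "ry": -0.0000, "rz": 0.0001},
b plan [-0.0521 -0.0365 -0.0132  0.0021  0.0099  0.0131  0.014   0.0139] free a [0.033 0.073]
```

{"method": "send_rows", "body": {"moves": [{"dx": -0.002,"dy": -0.014,"dz": 0,"rx": -0.0084,"ry": 0.001,"rz": 0},{"dx": -0.001,"dy": -0.01,"dz": 0,"rx": -0.006,"ry": 0.0007,"rz": 0},{"dx": 0,"dy": -0.004,"dz": 0,"rx": -0.0023,"ry": 0.0003,"rz": 0},{"dx": 0,"dy": -0.002,"dz": 0,"rx": 0.0001,"ry": 0,"rz": 0.0001}]}}

```text
t: 6.45
tool_pos: [0.4566, 0.2007, 0.1283]
tcp_rot: [-0.001, 0.998, -0.062, -0.0]
wrist_force: [0.1, 0.1, -9.0]
grip_width: 0.0253
grip_force: 80.2
```

```bash
python3 step.py 4
```

```text
t 6.45 i 14 | a meas 0.0133 pred 0.0074 | x [0.0131 0.006  0.0051] b cmd/meas 0.0019 0.0015 pv [0.5857 0.1845 0.2101] cmd [0.5862 0.1861 0.2111] yaw -7.07 n 667 F [ 0.1  0.1 -9. ]
{"dx": -0.000, "dy": -0.015, "dz": 0.000, "rx": -0.0049, "ry": 0.0006, "rz": 0.0002},
{"dx": 0.002, "dy": -0.023, "dz": 0.000, "rx": -0.0025, "ry": 0.0003, "rz": 0.0006},
{"dx": 0.004, "dy": -0.035, "dz": 0.000, "rx": 0.0001, "ry": -0.0000, "rz": 0.0012},
{"dx": 0.007, "dy": -0.056, "dz": 0.000, "rx": 0.0015, "ry": -0.0002, "rz": 0.0019},
b plan [-0.0292 -0.0142  0.0028  0.0115  0.0134  0.0118  0.0089  0.0055] free a [0.018 0.023]
```

{"method": "send_rows", "body": {"moves": [{"dx": 0,"dy": -0.015,"dz": 0,"rx": -0.0049,"ry": 0.0006,"rz": 0.0002},{"dx": 0.002,"dy": -0.023,"dz": 0,"rx": -0.0025,"ry": 0.0003,"rz": 0.0006},{"dx": 0.004,"dy": -0.035,"dz": 0,"rx": 0.0001,"ry": 0,"rz": 0.0012},{"dx": 0.007,"dy": -0.056,"dz": 0,"rx": 0.0015,"ry": -0.0002,"rz": 0.0019}]}}

```text
t: 7.0
tool_pos: [0.4587, 0.1839, 0.1284]
tcp_rot: [-0.006, 0.998, -0.055, 0.0]
wrist_force: [-0.7, -0.6, -9.0]
grip_width: 0.025
grip_force: 80.2
```

```bash
python3 step.py 4
```

```text
t 7.00 i 18 | a meas 0.0072 pred 0.0059 | x [ 0.0072 -0.0033  0.0053] b cmd/meas 0.0114 0.0103 pv [0.5879 0.1687 0.2102] cmd [0.5884 0.17   0.2111] yaw -6.32 n 641 F [-0.7 -0.6 -9. ]
{"dx": 0.002, "dy": -0.034, "dz": 0.000, "rx": -0.0032, "ry": 0.0003, "rz": 0.0010},
{"dx": 0.006, "dy": -0.066, "dz": 0.000, "rx": -0.0023, "ry": 0.0002, "rz": 0.0021},
{"dx": 0.011, "dy": -0.103, "dz": 0.000, "rx": -0.0013, "ry": 0.0001, "rz": 0.0034},
{"dx": 0.015, "dy": -0.145, "dz": 0.000, "rx": -0.0011, "ry": 0.0001, "rz": 0.0048},
b plan [-0.0086 -0.0033  0.0029  0.0046  0.0026 -0.001  -0.0051 -0.0091] free a [0.006 0.007]
```

Working well.

{"method": "send_rows", "body": {"moves": [{"dx": 0.002,"dy": -0.034,"dz": 0,"rx": -0.0032,"ry": 0.0003,"rz": 0.001},{"dx": 0.006,"dy": -0.066,"dz": 0,"rx": -0.0023,"ry": 0.0002,"rz": 0.0021},{"dx": 0.011,"dy": -0.103,"dz": 0,"rx": -0.0013,"ry": 0.0001,"rz": 0.0034},{"dx": 0.015,"dy": -0.145,"dz": 0,"rx": -0.0011,"ry": 0.0001,"rz": 0.0048}]}}

```text
t: 7.55
tool_pos: [0.4634, 0.1398, 0.1284]
tcp_rot: [-0.002, 0.999, -0.04, 0.0]
wrist_force: [-0.1, -0.3, -8.2]
grip_width: 0.0253
grip_force: 80.3
```

```bash
python3 step.py 4
```

```text
t 7.55 i 22 | a meas -0.0007 pred 0.0025 | x [-0.0006 -0.009   0.0049] b cmd/meas 0.0044 0.0029 pv [0.5931 0.1292 0.2102] cmd [0.5934 0.131  0.2111] yaw -4.60 n 579 F [-0.1 -0.3 -8.2]
{"dx": 0.005, "dy": -0.045, "dz": 0.000, "rx": -0.0005, "ry": 0.0000, "rz": 0.0015},
{"dx": 0.010, "dy": -0.092, "dz": 0.000, "rx": -0.0010, "ry": 0.0001, "rz": 0.0030},
{"dx": 0.015, "dy": -0.139, "dz": 0.000, "rx": -0.0015, "ry": 0.0001, "rz": 0.0045},
{"dx": 0.020, "dy": -0.184, "dz": 0.000, "rx": -0.0021, "ry": 0.0001, "rz": 0.0060},
b plan [ 0.0013 -0.0017 -0.0051 -0.0088 -0.0123 -0.0156 -0.0183 -0.0203] free a [0.001 0.016]
```

{"method": "send_rows", "body": {"moves": [{"dx": 0.005,"dy": -0.045,"dz": 0,"rx": -0.0005,"ry": 0,"rz": 0.0015},{"dx": 0.01,"dy": -0.092,"dz": 0,"rx": -0.001,"ry": 0.0001,"rz": 0.003},{"dx": 0.015,"dy": -0.139,"dz": 0,"rx": -0.0015,"ry": 0.0001,"rz": 0.0045},{"dx": 0.02,"dy": -0.184,"dz": 0,"rx": -0.0021,"ry": 0.0001,"rz": 0.006}]}}

```text
t: 8.1
tool_pos: [0.4694, 0.0846, 0.1284]
tcp_rot: [0.005, 1.0, -0.021, -0.0]
wrist_force: [-0.1, -0.4, -9.1]
grip_width: 0.025
grip_force: 80.3
```

```bash
python3 step.py 4
```

```text
t 8.10 i 26 | a meas -0.0018 pred -0.0069 | x [-0.0021 -0.0248  0.0056] b cmd/meas -0.0088 -0.0106 pv [0.5994 0.08   0.2102] cmd [0.5997 0.0818 0.2111] yaw -2.43 n 510 F [-0.1 -0.4 -9.1]
{"dx": 0.005, "dy": -0.038, "dz": -0.000, "rx": 0.0024, "ry": -0.0001, "rz": 0.0014},
{"dx": 0.010, "dy": -0.079, "dz": -0.000, "rx": 0.0010, "ry": -0.0000, "rz": 0.0027},
{"dx": 0.013, "dy": -0.116, "dz": -0.000, "rx": -0.0008, "ry": 0.0000, "rz": 0.0038},
{"dx": 0.017, "dy": -0.146, "dz": -0.000, "rx": -0.0018, "ry": 0.0000, "rz": 0.0048},
b plan [ 0.0065 -0.0027 -0.0135 -0.02   -0.0227 -0.023  -0.0217 -0.0191] free a [-0.001  0.027]
```

{"method": "send_rows", "body": {"moves": [{"dx": 0.005,"dy": -0.038,"dz": 0,"rx": 0.0024,"ry": -0.0001,"rz": 0.0014},{"dx": 0.01,"dy": -0.079,"dz": 0,"rx": 0.001,"ry": 0,"rz": 0.0027},{"dx": 0.013,"dy": -0.116,"dz": 0,"rx": -0.0008,"ry": 0,"rz": 0.0038},{"dx": 0.017,"dy": -0.146,"dz": 0,"rx": -0.0018,"ry": 0,"rz": 0.0048}]}}

```text
t: 8.65
tool_pos: [0.4744, 0.0415, 0.1284]
tcp_rot: [0.01, 1.0, -0.006, 0.0]
wrist_force: [0.6, 0.3, -8.8]
grip_width: 0.0251
grip_force: 80.3
```

```bash
python3 step.py 4
```

```text
t 8.65 i 30 | a meas 0.0053 pred -0.0035 | x [0.0048 0.0021 0.007 ] b cmd/meas -0.0201 -0.0222 pv [0.6045 0.0418 0.2103] cmd [0.6049 0.0428 0.2111] yaw -0.68 n 459 F [ 0.6  0.3 -8.8]
{"dx": 0.003, "dy": -0.030, "dz": 0.000, "rx": -0.0039, "ry": 0.0000, "rz": 0.0007},
{"dx": 0.005, "dy": -0.045, "dz": 0.000, "rx": -0.0029, "ry": 0.0000, "rz": 0.0013},
{"dx": 0.006, "dy": -0.054, "dz": -0.000, "rx": -0.0012, "ry": 0.0000, "rz": 0.0017},
{"dx": 0.007, "dy": -0.059, "dz": -0.000, "rx": -0.0001, "ry": 0.0000, "rz": 0.0019},
b plan [-0.0445 -0.0381 -0.0278 -0.0204 -0.0153 -0.0113 -0.0083 -0.0068] free a [0.029 0.1  ]
```

{"method": "send_rows", "body": {"moves": [{"dx": 0.003,"dy": -0.03,"dz": 0,"rx": -0.0039,"ry": 0,"rz": 0.0007},{"dx": 0.005,"dy": -0.045,"dz": 0,"rx": -0.0029,"ry": 0,"rz": 0.0013},{"dx": 0.006,"dy": -0.054,"dz": 0,"rx": -0.0012,"ry": 0,"rz": 0.0017},{"dx": 0.007,"dy": -0.059,"dz": 0,"rx": -0.0001,"ry": 0,"rz": 0.0019}]}}

```text
t: 9.2
tool_pos: [0.4764, 0.0239, 0.1284]
tcp_rot: [0.01, 1.0, -0.0, 0.0]
wrist_force: [0.4, 0.7, -8.7]
grip_width: 0.0249
grip_force: 80.3
```

```bash
python3 step.py 4
```

```text
t 9.20 i 34 | a meas 0.0030 pred 0.0040 | x [ 0.0031 -0.0065  0.0069] b cmd/meas -0.0207 -0.0216 pv [0.6065 0.0256 0.2102] cmd [0.607  0.0267 0.2111] yaw -0.06 n 437 F [ 0.4  0.7 -8.7]
{"dx": 0.000, "dy": -0.001, "dz": -0.000, "rx": 0.0008, "ry": -0.0000, "rz": 0.0001},
{"dx": 0.000, "dy": -0.000, "dz": -0.000, "rx": 0.0015, "ry": -0.0000, "rz": 0.0001},
{"dx": 0.000, "dy": 0.001, "dz": -0.000, "rx": 0.0020, "ry": -0.0000, "rz": 0.0001},
{"dx": 0.000, "dy": 0.001, "dz": -0.000, "rx": 0.0022, "ry": -0.0000, "rz": 0.0001},
b plan [-0.0155 -0.0114 -0.0083 -0.0068 -0.0064 -0.0065 -0.0066 -0.0067] free a [0.009 0.034]
```

{"method": "send_rows", "body": {"moves": [{"dx": 0,"dy": -0.001,"dz": 0,"rx": 0.0008,"ry": 0,"rz": 0.0001},{"dx": 0,"dy": 0,"dz": 0,"rx": 0.0015,"ry": 0,"rz": 0.0001},{"dx": 0,"dy": 0.001,"dz": 0,"rx": 0.002,"ry": 0,"rz": 0.0001},{"dx": 0,"dy": 0.001,"dz": 0,"rx": 0.0022,"ry": 0,"rz": 0.0001}]}}

```text
t: 9.75
tool_pos: [0.4765, 0.0247, 0.1284]
tcp_rot: [0.003, 1.0, 0.0, 0.0]
wrist_force: [-0.7, -0.4, -8.9]
grip_width: 0.0251
grip_force: 80.3
```

```bash
sed -i 's/^s=manip.read_state();c=cam("side");/&save(c["pixels"],"pics\/last.png",1.2);/' step.py; python3 step.py 4
```

```text
t 9.75 i 38 | a meas 0.0097 pred 0.0059 | x [0.0095 0.0156 0.0075] b cmd/meas -0.0069 -0.0082 pv [0.6065 0.0254 0.2103] cmd [0.607  0.026  0.2112] yaw 0.02 n 432 F [-0.7 -0.4 -8.9]
{"dx": 0.000, "dy": -0.011, "dz": 0.000, "rx": -0.0065, "ry": -0.0000, "rz": -0.0000},
{"dx": 0.000, "dy": -0.008, "dz": -0.000, "rx": -0.0044, "ry": -0.0000, "rz": -0.0000},
{"dx": 0.000, "dy": -0.003, "dz": -0.000, "rx": -0.0017, "ry": -0.0000, "rz": -0.0000},
{"dx": 0.000, "dy": -0.000, "dz": -0.000, "rx": -0.0002, "ry": -0.0000, "rz": -0.0000},
b plan [-0.0477 -0.0348 -0.0176 -0.0082 -0.0053 -0.0052 -0.006  -0.0066] free a [0.03  0.085]
```

View pics/last.png

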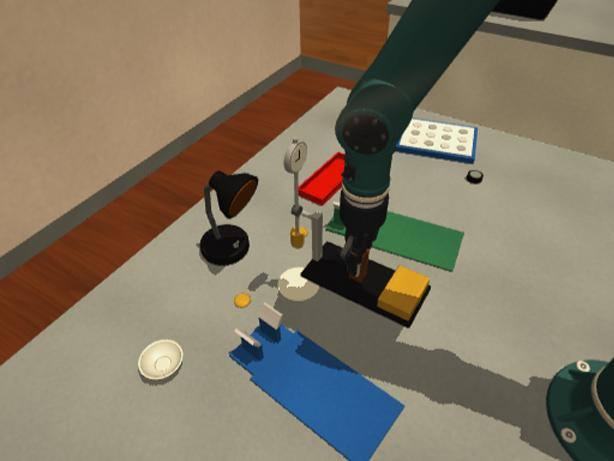

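{"method": "send_rows", "body": {"moves": [{"dx": 0,"dy": -0.011,"dz": 0,"rx": -0.0065,"ry": 0,"rz": 0},{"dx": 0,"dy": -0.008,"dz": 0,"rx": -0.0044,"ry": 0,"rz": 0},{"dx": 0,"dy": -0.003,"dz": 0,"rx": -0.0017,"ry": 0,"rz": 0},{"dx": 0,"dy": 0,"dz": 0,"rx": -0.0002,"ry": 0,"rz": 0}]}}

```text
t: 10.3
tool_pos: [0.4764, 0.0242, 0.1284]
tcp_rot: [0.004, 1.0, -0.0, 0.0]
wrist_force: [0.5, -0.8, -8.4]
grip_width: 0.0252
grip_force: 80.5
```

```bash
python3 step.py 4
```

```text
t 10.30 i 42 | a meas 0.0051 pred 0.0055 | x [ 0.0052 -0.0086  0.0075] b cmd/meas -0.0081 -0.0086 pv [0.6065 0.0248 0.2103] cmd [0.607  0.0261 0.2112] yaw -0.06 n 434 F [ 0.5 -0.8 -8.4]
{"dx": 0.000, "dy": -0.001, "dz": -0.000, "rx": -0.0004, "ry": -0.0000, "rz": -0.0000},
{"dx": 0.000, "dy": -0.000, "dz": -0.000, "rx": -0.0001, "ry": -0.0000, "rz": -0.0000},
{"dx": 0.000, "dy": -0.000, "dz": -0.000, "rx": 0.0001, "ry": 0.0000, "rz": -0.0000},
{"dx": 0.000, "dy": 0.000, "dz": -0.000, "rx": 0.0002, "ry": 0.0000, "rz": -0.0000},
b plan [-0.0104 -0.0089 -0.0076 -0.007  -0.0069 -0.007  -0.0071 -0.0073] free a [0.008 0.028]
```

{"method": "send_rows", "body": {"moves": [{"dx": 0,"dy": -0.001,"dz": 0,"rx": -0.0004,"ry": 0,"rz": 0},{"dx": 0,"dy": 0,"dz": 0,"rx": -0.0001,"ry": 0,"rz": 0},{"dx": 0,"dy": 0,"dz": 0,"rx": 0.0001,"ry": 0,"rz": 0},{"dx": 0,"dy": 0,"dz": 0,"rx": 0.0002,"ry": 0,"rz": 0}]}}

```text
t: 10.85
tool_pos: [0.4765, 0.0247, 0.1284]
tcp_rot: [0.003, 1.0, 0.0, 0.0]
wrist_force: [0.2, -0.0, -8.5]
grip_width: 0.0256
grip_force: 80.5
```

```bash
python3 step.py 4
```

```text
t 10.85 i 46 | a meas -0.0001 pred 0.0032 | x [0.0001 0.0024 0.007 ] b cmd/meas -0.0069 -0.0083 pv [0.6065 0.0254 0.2103] cmd [0.607  0.026  0.2112] yaw 0.01 n 439 F [ 0.2 -0.  -8.5]
{"dx": 0.000, "dy": -0.001, "dz": -0.000, "rx": -0.0005, "ry": -0.0000, "rz": -0.0000},
{"dx": 0.000, "dy": -0.000, "dz": -0.000, "rx": -0.0003, "ry": -0.0000, "rz": -0.0000},
{"dx": 0.000, "dy": -0.000, "dz": -0.000, "rx": -0.0001, "ry": -0.0000, "rz": -0.0000},
{"dx": 0.000, "dy": 0.000, "dz": -0.000, "rx": -0.0000, "ry": -0.0000, "rz": -0.0000},
b plan [-0.0099 -0.009  -0.0078 -0.0071 -0.0069 -0.0068 -0.0069 -0.0069] free a [0.006 0.027]
```

Balanced; use 5-row steps after this.

{"method": "send_rows", "body": {"moves": [{"dx": 0,"dy": -0.001,"dz": 0,"rx": -0.0005,"ry": 0,"rz": 0},{"dx": 0,"dy": 0,"dz": 0,"rx": -0.0003,"ry": 0,"rz": 0},{"dx": 0,"dy": 0,"dz": 0,"rx": -0.0001,"ry": 0,"rz": 0},{"dx": 0,"dy": 0,"dz": 0,"rx": 0,"ry": 0,"rz": 0}]}}

```text
t: 11.4
tool_pos: [0.4765, 0.0246, 0.1284]
tcp_rot: [0.003, 1.0, 0.0, 0.0]
wrist_force: [0.4, -0.3, -9.0]
grip_width: 0.0246
grip_force: 80.5
```

```bash
python3 step.py 5
```

```text
t 11.40 i 50 | a meas -0.0005 pred 0.0001 | x [-0.0004  0.0042  0.0069] b cmd/meas -0.0069 -0.0083 pv [0.6065 0.0253 0.2103] cmd [0.607  0.026  0.2112] yaw 0.00 n 436 F [ 0.4 -0.3 -9. ]
{"dx": 0.000, "dy": -0.001, "dz": -0.000, "rx": -0.0006, "ry": -0.0000, "rz": -0.0000},
{"dx": 0.000, "dy": -0.001, "dz": -0.000, "rx": -0.0004, "ry": -0.0000, "rz": -0.0000},
{"dx": 0.000, "dy": -0.000, "dz": -0.000, "rx": -0.0002, "ry": -0.0000, "rz": -0.0000},
{"dx": 0.000, "dy": 0.000, "dz": -0.000, "rx": -0.0000, "ry": -0.0000, "rz": -0.0000},
{"dx": 0.000, "dy": 0.000, "dz": -0.000, "rx": 0.0000, "ry": 0.0000, "rz": -0.0000},
b plan [-0.0104 -0.0093 -0.0079 -0.0071 -0.0068 -0.0067 -0.0068 -0.0068] free a [0.006 0.028]
```

{"method": "send_rows", "body": {"moves": [{"dx": 0,"dy": -0.001,"dz": 0,"rx": -0.0006,"ry": 0,"rz": 0},{"dx": 0,"dy": -0.001,"dz": 0,"rx": -0.0004,"ry": 0,"rz": 0},{"dx": 0,"dy": 0,"dz": 0,"rx": -0.0002,"ry": 0,"rz": 0},{"dx": 0,"dy": 0,"dz": 0,"rx": 0,"ry": 0,"rz": 0},{"dx": 0,"dy": 0,"dz": 0,"rx": 0,"ry": 0,"rz": 0}]}}

```text
t: 12.08
tool_pos: [0.4765, 0.0245, 0.1284]
tcp_rot: [0.003, 1.0, 0.0, 0.0]
wrist_force: [0.5, -0.9, -8.4]
grip_width: 0.0253
grip_force: 80.5
```

```bash
python3 step.py 5
```

```text
t 12.07 i 55 | a meas 0.0021 pred 0.0003 | x [0.002  0.0039 0.0072] b cmd/meas -0.0069 -0.0083 pv [0.6065 0.0252 0.2103] cmd [0.607  0.026  0.2112] yaw -0.00 n 435 F [ 0.5 -0.9 -8.4]
{"dx": 0.000, "dy": -0.002, "dz": -0.000, "rx": -0.0015, "ry": -0.0000, "rz": -0.0000},
{"dx": 0.000, "dy": -0.002, "dz": -0.000, "rx": -0.0011, "ry": -0.0000, "rz": -0.0000},
{"dx": 0.000, "dy": -0.001, "dz": -0.000, "rx": -0.0004, "ry": -0.0000, "rz": -0.0000},
{"dx": 0.000, "dy": -0.000, "dz": -0.000, "rx": -0.0001, "ry": -0.0000, "rz": -0.0000},
{"dx": 0.000, "dy": 0.000, "dz": -0.000, "rx": 0.0000, "ry": 0.0000, "rz": -0.0000},
b plan [-0.0164 -0.0135 -0.0096 -0.0074 -0.0067 -0.0067 -0.0069 -0.007 ] free a [0.01  0.037]
```

{"method": "send_rows", "body": {"moves": [{"dx": 0,"dy": -0.002,"dz": 0,"rx": -0.0015,"ry": 0,"rz": 0},{"dx": 0,"dy": -0.002,"dz": 0,"rx": -0.0011,"ry": 0,"rz": 0},{"dx": 0,"dy": -0.001,"dz": 0,"rx": -0.0004,"ry": 0,"rz": 0},{"dx": 0,"dy": 0,"dz": 0,"rx": -0.0001,"ry": 0,"rz": 0},{"dx": 0,"dy": 0,"dz": 0,"rx": 0,"ry": 0,"rz": 0}]}}

```text
t: 12.75
tool_pos: [0.4765, 0.0245, 0.1284]
tcp_rot: [0.003, 1.0, 0.0, 0.0]
wrist_force: [-0.3, -0.5, -8.9]
grip_width: 0.0252
grip_force: 80.5
```

```bash
python3 step.py 6
```

```text
t 12.75 i 60 | a meas 0.0016 pred 0.0017 | x [0.0016 0.0053 0.0072] b cmd/meas -0.0069 -0.0083 pv [0.6066 0.0251 0.2103] cmd [0.607  0.026  0.2112] yaw -0.01 n 435 F [-0.3 -0.5 -8.9]
{"dx": 0.000, "dy": -0.003, "dz": -0.000, "rx": -0.0016, "ry": -0.0000, "rz": -0.0000},
{"dx": 0.000, "dy": -0.002, "dz": -0.000, "rx": -0.0011, "ry": -0.0000, "rz": -0.0000},
{"dx": 0.000, "dy": -0.001, "dz": -0.000, "rx": -0.0005, "ry": -0.0000, "rz": -0.0000},
{"dx": 0.000, "dy": -0.000, "dz": -0.000, "rx": -0.0001, "ry": -0.0000, "rz": -0.0000},
{"dx": 0.000, "dy": 0.000, "dz": -0.000, "rx": 0.0000, "ry": 0.0000, "rz": -0.0000},
{"dx": 0.000, "dy": 0.000, "dz": -0.000, "rx": 0.0000, "ry": 0.0000, "rz": -0.0000},
b plan [-0.0169 -0.0139 -0.0097 -0.0074 -0.0067 -0.0067 -0.0068 -0.007 ] free a [0.011 0.038]
```

{"method": "send_rows", "body": {"moves": [{"dx": 0,"dy": -0.003,"dz": 0,"rx": -0.0016,"ry": 0,"rz": 0},{"dx": 0,"dy": -0.002,"dz": 0,"rx": -0.0011,"ry": 0,"rz": 0},{"dx": 0,"dy": -0.001,"dz": 0,"rx": -0.0005,"ry": 0,"rz": 0},{"dx": 0,"dy": 0,"dz": 0,"rx": -0.0001,"ry": 0,"rz": 0},{"dx": 0,"dy": 0,"dz": 0,"rx": 0,"ry": 0,"rz": 0},{"dx": 0,"dy": 0,"dz": 0,"rx": 0,"ry": 0,"rz": 0}]}}

```text
t: 13.55
tool_pos: [0.4765, 0.0245, 0.1284]
tcp_rot: [0.003, 1.0, 0.0, 0.0]
wrist_force: [0.4, -0.2, -8.6]
grip_width: 0.0252
grip_force: 80.6
```

```bash
echo '[8,12,36,72,104,110,124]' > sch.json; python3 step.py 6
```

```text
t 13.55 i 66 | a meas 0.0021 pred 0.0019 | x [0.002  0.0023 0.0072] b cmd/meas -0.0069 -0.0083 pv [0.6065 0.0252 0.2103] cmd [0.607  0.026  0.2112] yaw -0.01 n 437 F [ 0.4 -0.2 -8.6]
{"dx": 0.000, "dy": -0.002, "dz": -0.000, "rx": -0.0012, "ry": -0.0000, "rz": -0.0000},
{"dx": 0.000, "dy": -0.001, "dz": -0.000, "rx": -0.0008, "ry": -0.0000, "rz": -0.0000},
{"dx": 0.000, "dy": -0.000, "dz": -0.000, "rx": -0.0003, "ry": -0.0000, "rz": -0.0000},
{"dx": 0.000, "dy": -0.000, "dz": -0.000, "rx": -0.0001, "ry": -0.0000, "rz": -0.0000},
{"dx": 0.000, "dy": 0.000, "dz": -0.000, "rx": 0.0000, "ry": 0.0000, "rz": -0.0000},
{"dx": 0.000, "dy": 0.000, "dz": -0.000, "rx": 0.0001, "ry": 0.0000, "rz": -0.0000},
b plan [-0.0144 -0.0121 -0.009  -0.0073 -0.0066 -0.006  -0.0046 -0.0022] free a [0.009 0.034]
```

{"method": "send_rows", "body": {"moves": [{"dx": 0,"dy": -0.002,"dz": 0,"rx": -0.0012,"ry": 0,"rz": 0},{"dx": 0,"dy": -0.001,"dz": 0,"rx": -0.0008,"ry": 0,"rz": 0},{"dx": 0,"dy": 0,"dz": 0,"rx": -0.0003,"ry": 0,"rz": 0},{"dx": 0,"dy": 0,"dz": 0,"rx": -0.0001,"ry": 0,"rz": 0},{"dx": 0,"dy": 0,"dz": 0,"rx": 0,"ry": 0,"rz": 0},{"dx": 0,"dy": 0,"dz": 0,"rx": 0.0001,"ry": 0,"rz": 0}]}}

```text
t: 14.35
tool_pos: [0.4764, 0.0245, 0.1284]
tcp_rot: [0.003, 1.0, 0.0, 0.0]
wrist_force: [-0.2, -0.0, -9.3]
grip_width: 0.025
grip_force: 80.5
```

```bash
python3 step.py 4
```

```text
t 14.35 i 72 | a meas 0.0002 pred 0.0029 | x [0.0004 0.0047 0.0068] b cmd/meas -0.0063 -0.0077 pv [0.6065 0.0251 0.2103] cmd [0.607  0.0259 0.2112] yaw -0.01 n 436 F [-0.2 -0.  -9.3]
{"dx": 0.000, "dy": -0.001, "dz": -0.000, "rx": -0.0004, "ry": -0.0000, "rz": -0.0000},
{"dx": 0.000, "dy": -0.001, "dz": -0.000, "rx": 0.0002, "ry": 0.0000, "rz": 0.0000},
{"dx": 0.000, "dy": -0.004, "dz": -0.000, "rx": 0.0010, "ry": 0.0000, "rz": 0.0001},
{"dx": 0.001, "dy": -0.010, "dz": -0.000, "rx": 0.0015, "ry": 0.0000, "rz": 0.0003},
b plan [-0.0087 -0.0048 -0.0002  0.0032  0.0054  0.0066  0.0071  0.0071] free a [0.005 0.006]
```

{"method": "send_rows", "body": {"moves": [{"dx": 0,"dy": -0.001,"dz": 0,"rx": -0.0004,"ry": 0,"rz": 0},{"dx": 0,"dy": -0.001,"dz": 0,"rx": 0.0002,"ry": 0,"rz": 0},{"dx": 0,"dy": -0.004,"dz": 0,"rx": 0.001,"ry": 0,"rz": 0.0001},{"dx": 0.001,"dy": -0.01,"dz": 0,"rx": 0.0015,"ry": 0,"rz": 0.0003}]}}

```text
t: 14.9
tool_pos: [0.4767, 0.0214, 0.1284]
tcp_rot: [-0.002, 1.0, 0.001, 0.0]
wrist_force: [0.2, -0.2, -8.5]
grip_width: 0.0249
grip_force: 80.5
```

```bash
python3 step.py 4
```

```text
t 14.90 i 76 | a meas 0.0026 pred 0.0006 | x [0.0025 0.014  0.0071] b cmd/meas 0.0032 0.0019 pv [0.6068 0.0215 0.2103] cmd [0.6073 0.0224 0.2112] yaw 0.12 n 433 F [ 0.2 -0.2 -8.5]
{"dx": 0.000, "dy": -0.017, "dz": -0.000, "rx": -0.0031, "ry": -0.0000, "rz": 0.0003},
{"dx": 0.001, "dy": -0.030, "dz": -0.000, "rx": -0.0019, "ry": -0.0000, "rz": 0.0007},
{"dx": 0.002, "dy": -0.048, "dz": -0.000, "rx": -0.0003, "ry": -0.0000, "rz": 0.0012},
{"dx": 0.003, "dy": -0.071, "dz": -0.000, "rx": 0.0005, "ry": 0.0000, "rz": 0.0019},
b plan [-0.0164 -0.0085  0.001   0.006   0.0072  0.0064  0.0048  0.003 ] free a [0.009 0.014]
```

{"method": "send_rows", "body": {"moves": [{"dx": 0,"dy": -0.017,"dz": 0,"rx": -0.0031,"ry": 0,"rz": 0.0003},{"dx": 0.001,"dy": -0.03,"dz": 0,"rx": -0.0019,"ry": 0,"rz": 0.0007},{"dx": 0.002,"dy": -0.048,"dz": 0,"rx": -0.0003,"ry": 0,"rz": 0.0012},{"dx": 0.003,"dy": -0.071,"dz": 0,"rx": 0.0005,"ry": 0,"rz": 0.0019}]}}

```text
t: 15.45
tool_pos: [0.4777, -0.0004, 0.1284]
tcp_rot: [-0.003, 1.0, 0.007, 0.0]
wrist_force: [-0.3, -1.1, -9.0]
grip_width: 0.0253
grip_force: 80.6
```

```bash
python3 step.py 4
```

```text
t 15.45 i 80 | a meas 0.0011 pred 0.0019 | x [0.0011 0.0024 0.007 ] b cmd/meas 0.0063 0.0051 pv [0.6077 0.0009 0.2103] cmd [0.6082 0.0024 0.2112] yaw 0.79 n 411 F [-0.3 -1.1 -9. ]
{"dx": 0.001, "dy": -0.032, "dz": -0.000, "rx": -0.0017, "ry": -0.0000, "rz": 0.0007},
{"dx": 0.002, "dy": -0.065, "dz": -0.000, "rx": -0.0013, "ry": -0.0000, "rz": 0.0016},
{"dx": 0.004, "dy": -0.102, "dz": -0.000, "rx": -0.0007, "ry": -0.0000, "rz": 0.0025},
{"dx": 0.006, "dy": -0.142, "dz": -0.000, "rx": -0.0006, "ry": -0.0000, "rz": 0.0036},
b plan [-0.0046 -0.0017  0.0017  0.0026  0.0016 -0.0004 -0.0027 -0.0051] free a [0.003 0.003]
```

{"method": "send_rows", "body": {"moves": [{"dx": 0.001,"dy": -0.032,"dz": 0,"rx": -0.0017,"ry": 0,"rz": 0.0007},{"dx": 0.002,"dy": -0.065,"dz": 0,"rx": -0.0013,"ry": 0,"rz": 0.0016},{"dx": 0.004,"dy": -0.102,"dz": 0,"rx": -0.0007,"ry": 0,"rz": 0.0025},{"dx": 0.006,"dy": -0.142,"dz": 0,"rx": -0.0006,"ry": 0,"rz": 0.0036}]}}

```text
t: 16.0
tool_pos: [0.4795, -0.0434, 0.1284]
tcp_rot: [-0.001, 1.0, 0.018, 0.0]
wrist_force: [0.3, -0.4, -8.2]
grip_width: 0.0253
grip_force: 80.6
```

```bash
python3 step.py 4
```

```text
t 16.00 i 84 | a meas 0.0060 pred 0.0007 | x [0.0058 0.0116 0.0076] b cmd/meas 0.0025 0.0010 pv [ 0.6095 -0.0387  0.2103] cmd [ 0.6099 -0.037   0.2112] yaw 2.09 n 382 F [ 0.3 -0.4 -8.2]
{"dx": 0.002, "dy": -0.054, "dz": 0.000, "rx": -0.0062, "ry": -0.0002, "rz": 0.0011},
{"dx": 0.004, "dy": -0.097, "dz": -0.000, "rx": -0.0046, "ry": -0.0002, "rz": 0.0022},
{"dx": 0.006, "dy": -0.141, "dz": -0.000, "rx": -0.0025, "ry": -0.0001, "rz": 0.0034},
{"dx": 0.008, "dy": -0.187, "dz": -0.000, "rx": -0.0014, "ry": -0.0001, "rz": 0.0047},
b plan [-0.0367 -0.0266 -0.0129 -0.0065 -0.0061 -0.0083 -0.0112 -0.0139] free a [0.024 0.067]
```

{"method": "send_rows", "body": {"moves": [{"dx": 0.002,"dy": -0.054,"dz": 0,"rx": -0.0062,"ry": -0.0002,"rz": 0.0011},{"dx": 0.004,"dy": -0.097,"dz": 0,"rx": -0.0046,"ry": -0.0002,"rz": 0.0022},{"dx": 0.006,"dy": -0.141,"dz": 0,"rx": -0.0025,"ry": -0.0001,"rz": 0.0034},{"dx": 0.008,"dy": -0.187,"dz": 0,"rx": -0.0014,"ry": -0.0001,"rz": 0.0047}]}}

```text
t: 16.55
tool_pos: [0.4819, -0.0991, 0.1283]
tcp_rot: [0.003, 0.999, 0.033, 0.0]
wrist_force: [0.5, 0.3, -8.8]
grip_width: 0.0253
grip_force: 80.6
```

```bash
python3 step.py 4
```

```text
t 16.55 i 88 | a meas 0.0021 pred 0.0048 | x [ 0.0023 -0.013   0.0073] b cmd/meas -0.0063 -0.0074 pv [ 0.6116 -0.0899  0.2103] cmd [ 0.612  -0.0885  0.2112] yaw 3.79 n 329 F [ 0.5  0.3 -8.8]
{"dx": 0.002, "dy": -0.049, "dz": -0.000, "rx": -0.0008, "ry": -0.0001, "rz": 0.0012},
{"dx": 0.005, "dy": -0.096, "dz": -0.000, "rx": -0.0009, "ry": -0.0001, "rz": 0.0024},
{"dx": 0.007, "dy": -0.142, "dz": -0.000, "rx": -0.0009, "ry": -0.0001, "rz": 0.0036},
{"dx": 0.009, "dy": -0.186, "dz": -0.000, "rx": -0.0012, "ry": -0.0001, "rz": 0.0047},
b plan [-0.0113 -0.0117 -0.0122 -0.0136 -0.0154 -0.0172 -0.0188 -0.0199] free a [0.009 0.042]
```

{"method": "send_rows", "body": {"moves": [{"dx": 0.002,"dy": -0.049,"dz": 0,"rx": -0.0008,"ry": -0.0001,"rz": 0.0012},{"dx": 0.005,"dy": -0.096,"dz": 0,"rx": -0.0009,"ry": -0.0001,"rz": 0.0024},{"dx": 0.007,"dy": -0.142,"dz": 0,"rx": -0.0009,"ry": -0.0001,"rz": 0.0036},{"dx": 0.009,"dy": -0.186,"dz": 0,"rx": -0.0012,"ry": -0.0001,"rz": 0.0047}]}}

```text
t: 17.1
tool_pos: [0.4846, -0.1553, 0.1284]
tcp_rot: [0.007, 0.999, 0.048, 0.001]
wrist_force: [-0.3, -0.4, -8.2]
grip_width: 0.025
grip_force: 80.6
```

```bash
python3 step.py 4
```

```text
t 17.10 i 92 | a meas 0.0004 pred 0.0001 | x [ 0.0004 -0.0116  0.0073] b cmd/meas -0.0138 -0.0155 pv [ 0.6139 -0.1416  0.2103] cmd [ 0.6143 -0.1399  0.2112] yaw 5.48 n 293 F [-0.3 -0.4 -8.2]
{"dx": 0.002, "dy": -0.041, "dz": -0.000, "rx": -0.0003, "ry": -0.0000, "rz": 0.0010},
{"dx": 0.004, "dy": -0.079, "dz": -0.000, "rx": -0.0005, "ry": -0.0001, "rz": 0.0020},
{"dx": 0.006, "dy": -0.113, "dz": -0.000, "rx": -0.0007, "ry": -0.0001, "rz": 0.0028},
{"dx": 0.007, "dy": -0.142, "dz": -0.000, "rx": -0.0009, "ry": -0.0001, "rz": 0.0036},
b plan [-0.0154 -0.017  -0.0184 -0.0196 -0.0204 -0.0207 -0.0205 -0.0197] free a [0.012 0.058]
```

{"method": "send_rows", "body": {"moves": [{"dx": 0.002,"dy": -0.041,"dz": 0,"rx": -0.0003,"ry": 0,"rz": 0.001},{"dx": 0.004,"dy": -0.079,"dz": 0,"rx": -0.0005,"ry": -0.0001,"rz": 0.002},{"dx": 0.006,"dy": -0.113,"dz": 0,"rx": -0.0007,"ry": -0.0001,"rz": 0.0028},{"dx": 0.007,"dy": -0.142,"dz": 0,"rx": -0.0009,"ry": -0.0001,"rz": 0.0036}]}}

```text
t: 17.65
tool_pos: [0.4867, -0.1976, 0.1284]
tcp_rot: [0.01, 0.998, 0.059, 0.001]
wrist_force: [0.5, -0.0, -8.5]
grip_width: 0.0251
grip_force: 80.6
```

```bash
python3 step.py 4
```

```text
t 17.65 i 96 | a meas 0.0008 pred -0.0014 | x [ 0.0005 -0.0122  0.0077] b cmd/meas -0.0195 -0.0211 pv [ 0.6156 -0.1805  0.2103] cmd [ 0.6161 -0.1791  0.2112] yaw 6.77 n 266 F [ 0.5 -0.  -8.5]
{"dx": 0.001, "dy": -0.024, "dz": -0.000, "rx": 0.0006, "ry": 0.0001, "rz": 0.0006},
{"dx": 0.002, "dy": -0.045, "dz": -0.000, "rx": 0.0003, "ry": 0.0000, "rz": 0.0011},
{"dx": 0.003, "dy": -0.061, "dz": -0.000, "rx": 0.0000, "ry": 0.0000, "rz": 0.0015},
{"dx": 0.004, "dy": -0.072, "dz": -0.000, "rx": -0.0000, "ry": -0.0000, "rz": 0.0018},
b plan [-0.0159 -0.0176 -0.0193 -0.0196 -0.0186 -0.0166 -0.014  -0.0112] free a [0.012 0.057]
```

{"method": "send_rows", "body": {"moves": [{"dx": 0.001,"dy": -0.024,"dz": 0,"rx": 0.0006,"ry": 0.0001,"rz": 0.0006},{"dx": 0.002,"dy": -0.045,"dz": 0,"rx": 0.0003,"ry": 0,"rz": 0.0011},{"dx": 0.003,"dy": -0.061,"dz": 0,"rx": 0,"ry": 0,"rz": 0.0015},{"dx": 0.004,"dy": -0.072,"dz": 0,"rx": 0,"ry": 0,"rz": 0.0018}]}}

```text
t: 18.2
tool_pos: [0.4879, -0.2186, 0.1284]
tcp_rot: [0.01, 0.998, 0.065, 0.001]
wrist_force: [-0.1, 0.4, -8.3]
grip_width: 0.0254
grip_force: 80.6
```

```bash
python3 step.py 4
```

```text
t 18.20 i 100 | a meas -0.0046 pred -0.0003 | x [-0.0043 -0.0113  0.0069] b cmd/meas -0.0195 -0.0210 pv [ 0.6166 -0.2001  0.2103] cmd [ 0.6171 -0.1992  0.2112] yaw 7.43 n 255 F [-0.1  0.4 -8.3]
{"dx": -0.001, "dy": -0.001, "dz": -0.000, "rx": 0.0036, "ry": 0.0005, "rz": 0.0002},
{"dx": -0.000, "dy": -0.006, "dz": -0.000, "rx": 0.0029, "ry": 0.0004, "rz": 0.0003},
{"dx": 0.000, "dy": -0.010, "dz": -0.000, "rx": 0.0019, "ry": 0.0002, "rz": 0.0003},
{"dx": 0.000, "dy": -0.011, "dz": -0.000, "rx": 0.0015, "ry": 0.0002, "rz": 0.0004},
b plan [ 0.0036 -0.0011 -0.0076 -0.0099 -0.0093 -0.0082 -0.0075 -0.0071] free a [-0.002  0.011]
```

{"method": "send_rows", "body": {"moves": [{"dx": -0.001,"dy": -0.001,"dz": 0,"rx": 0.0036,"ry": 0.0005,"rz": 0.0002},{"dx": 0,"dy": -0.006,"dz": 0,"rx": 0.0029,"ry": 0.0004,"rz": 0.0003},{"dx": 0,"dy": -0.01,"dz": 0,"rx": 0.0019,"ry": 0.0002,"rz": 0.0003},{"dx": 0,"dy": -0.011,"dz": 0,"rx": 0.0015,"ry": 0.0002,"rz": 0.0004}]}}

```text
t: 18.75
tool_pos: [0.4878, -0.2215, 0.1284]
tcp_rot: [0.005, 0.998, 0.066, 0.001]
wrist_force: [0.6, 0.6, -8.5]
grip_width: 0.0248
grip_force: 80.6
```

```bash
python3 step.py 4; python3 - <<'E'
import json;s=json.load(open("st.json"));print(s["i"])
E
```

```text
t 18.75 i 104 | a meas 0.0074 pred -0.0042 | x [0.0067 0.0155 0.0089] b cmd/meas -0.0100 -0.0116 pv [ 0.6166 -0.2034  0.2103] cmd [ 0.6171 -0.203   0.2112] yaw 7.58 n 252 F [ 0.6  0.6 -8.5]
{"dx": 0.001, "dy": -0.009, "dz": -0.000, "rx": -0.0051, "ry": -0.0007, "rz": -0.0000},
{"dx": 0.001, "dy": -0.006, "dz": -0.000, "rx": -0.0034, "ry": -0.0004, "rz": -0.0000},
{"dx": 0.000, "dy": -0.002, "dz": -0.000, "rx": -0.0011, "ry": -0.0002, "rz": -0.0000},
{"dx": 0.000, "dy": 0.000, "dz": -0.000, "rx": 0.0001, "ry": 0.0000, "rz": -0.0000},
b plan [-0.0425 -0.0315 -0.0172 -0.0095 -0.0071 -0.0071 -0.0077 -0.0082] free a [0.026 0.08 ]
108
```

{"method": "send_rows", "body": {"moves": [{"dx": 0.001,"dy": -0.009,"dz": 0,"rx": -0.0051,"ry": -0.0007,"rz": 0},{"dx": 0.001,"dy": -0.006,"dz": 0,"rx": -0.0034,"ry": -0.0004,"rz": 0},{"dx": 0,"dy": -0.002,"dz": 0,"rx": -0.0011,"ry": -0.0002,"rz": 0},{"dx": 0,"dy": 0,"dz": 0,"rx": 0.0001,"ry": 0,"rz": 0}]}}

```text
t: 19.3
tool_pos: [0.4879, -0.222, 0.1284]
tcp_rot: [0.004, 0.998, 0.066, 0.001]
wrist_force: [0.4, -0.3, -8.6]
grip_width: 0.0254
grip_force: 80.6
```

```bash
echo '[8,12,36,72,104,112,128]' > sch.json; python3 step.py 4
```

```text
t 19.30 i 108 | a meas -0.0014 pred 0.0042 | x [-0.0012 -0.016   0.0081] b cmd/meas -0.0094 -0.0104 pv [ 0.6167 -0.2041  0.2104] cmd [ 0.6171 -0.203   0.2112] yaw 7.53 n 253 F [ 0.4 -0.3 -8.6]
{"dx": -0.001, "dy": 0.006, "dz": -0.000, "rx": 0.0035, "ry": 0.0005, "rz": -0.0000},
{"dx": -0.000, "dy": 0.005, "dz": -0.000, "rx": 0.0025, "ry": 0.0003, "rz": -0.0000},
{"dx": -0.000, "dy": 0.002, "dz": -0.000, "rx": 0.0011, "ry": 0.0001, "rz": -0.0000},
{"dx": 0.000, "dy": 0.001, "dz": -0.000, "rx": 0.0003, "ry": 0.0000, "rz": -0.0000},
b plan [ 0.0125  0.0064 -0.0024 -0.0073 -0.0089 -0.009  -0.0087 -0.0085] free a [-0.007 -0.006]
```

View pics/last.png

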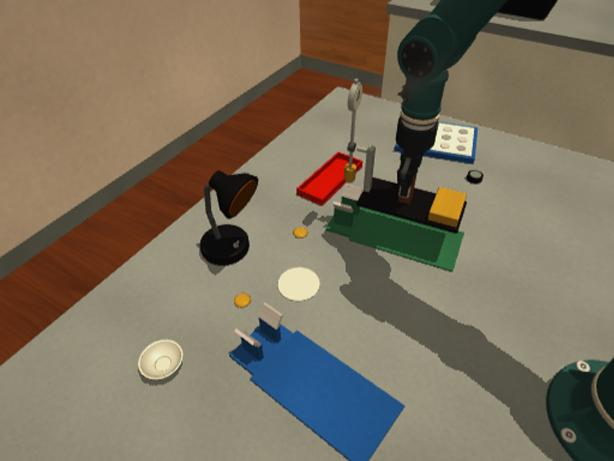

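{"method": "send_rows", "body": {"moves": [{"dx": -0.001,"dy": 0.006,"dz": 0,"rx": 0.0035,"ry": 0.0005,"rz": 0},{"dx": 0,"dy": 0.005,"dz": 0,"rx": 0.0025,"ry": 0.0003,"rz": 0},{"dx": 0,"dy": 0.002,"dz": 0,"rx": 0.0011,"ry": 0.0001,"rz": 0},{"dx": 0,"dy": 0.001,"dz": 0,"rx": 0.0003,"ry": 0,"rz": 0}]}}

```text
t: 19.85
tool_pos: [0.4878, -0.2212, 0.1284]
tcp_rot: [0.004, 0.998, 0.066, 0.001]
wrist_force: [0.6, -0.1, -8.1]
grip_width: 0.025
grip_force: 80.6
```

```bash
python3 step.py 5
```

```text
t 19.85 i 112 | a meas -0.0033 pred -0.0015 | x [-0.0033 -0.0061  0.0079] b cmd/meas -0.0075 -0.0093 pv [ 0.6166 -0.2033  0.2103] cmd [ 0.6171 -0.2029  0.2112] yaw 7.58 n 255 F [ 0.6 -0.1 -8.1]
{"dx": -0.000, "dy": 0.004, "dz": -0.001, "rx": 0.0022, "ry": 0.0003, "rz": -0.0000},
{"dx": -0.000, "dy": 0.003, "dz": -0.005, "rx": 0.0015, "ry": 0.0002, "rz": -0.0000},
{"dx": 0.000, "dy": 0.001, "dz": -0.015, "rx": 0.0005, "ry": 0.0001, "rz": -0.0000},
{"dx": 0.000, "dy": -0.000, "dz": -0.031, "rx": -0.0000, "ry": -0.0000, "rz": -0.0000},
{"dx": 0.000, "dy": -0.000, "dz": -0.053, "rx": -0.0002, "ry": -0.0000, "rz": -0.0000},
b plan [ 0.0066  0.0018 -0.0043 -0.0076 -0.0087 -0.0087 -0.0084 -0.0082] free a [-0.004  0.003]
```

{"method": "send_rows", "body": {"moves": [{"dx": 0,"dy": 0.004,"dz": -0.001,"rx": 0.0022,"ry": 0.0003,"rz": 0},{"dx": 0,"dy": 0.003,"dz": -0.005,"rx": 0.0015,"ry": 0.0002,"rz": 0},{"dx": 0,"dy": 0.001,"dz": -0.015,"rx": 0.0005,"ry": 0.0001,"rz": 0},{"dx": 0,"dy": 0,"dz": -0.031,"rx": 0,"ry": 0,"rz": 0},{"dx": 0,"dy": 0,"dz": -0.053,"rx": -0.0002,"ry": 0,"rz": 0}]}}

```text
t: 20.52
tool_pos: [0.488, -0.2214, 0.1121]
tcp_rot: [0.004, 0.998, 0.066, 0.001]
wrist_force: [0.0, 0.7, -8.5]
grip_width: 0.0251
grip_force: 80.6
```

```bash
python3 step.py 5
```

```text
t 20.52 i 117 | a meas -0.0150 pred -0.0024 | x [-0.0147 -0.0245  0.0062] b cmd/meas -0.0088 -0.0104 pv [ 0.6167 -0.2034  0.1941] cmd [ 0.6171 -0.2028  0.1953] yaw 7.57 n 243 F [ 0.   0.7 -8.5]
{"dx": -0.002, "dy": 0.017, "dz": -0.028, "rx": 0.0103, "ry": 0.0014, "rz": -0.0000},
{"dx": -0.001, "dy": 0.012, "dz": -0.060, "rx": 0.0072, "ry": 0.0010, "rz": -0.0000},
{"dx": -0.000, "dy": 0.005, "dz": -0.094, "rx": 0.0029, "ry": 0.0004, "rz": -0.0000},
{"dx": 0.000, "dy": 0.001, "dz": -0.128, "rx": 0.0006, "ry": 0.0001, "rz": -0.0000},
{"dx": 0.000, "dy": -0.001, "dz": -0.160, "rx": -0.0002, "ry": -0.0000, "rz": -0.0000},
b plan [ 0.0567  0.0367  0.0098 -0.005  -0.0097 -0.0098 -0.0086 -0.0077] free a [-0.035 -0.076]
```

{"method": "send_rows", "body": {"moves": [{"dx": -0.002,"dy": 0.017,"dz": -0.028,"rx": 0.0103,"ry": 0.0014,"rz": 0},{"dx": -0.001,"dy": 0.012,"dz": -0.06,"rx": 0.0072,"ry": 0.001,"rz": 0},{"dx": 0,"dy": 0.005,"dz": -0.094,"rx": 0.0029,"ry": 0.0004,"rz": 0},{"dx": 0,"dy": 0.001,"dz": -0.128,"rx": 0.0006,"ry": 0.0001,"rz": 0},{"dx": 0,"dy": -0.001,"dz": -0.16,"rx": -0.0002,"ry": 0,"rz": 0}]}}

```text
t: 21.2
tool_pos: [0.488, -0.2211, 0.0639]
tcp_rot: [0.005, 0.998, 0.067, 0.001]
wrist_force: [0.8, 0.5, -8.9]
grip_width: 0.0254
grip_force: 81.1
```

```bash
python3 step.py 6 land
```

```text
t 21.20 i 122 | a meas 0.0092 pred -0.0077 | x [0.0087 0.0392 0.0083] b cmd/meas -0.0100 -0.0122 pv [ 0.6168 -0.2028  0.1458] cmd [ 0.6171 -0.203   0.1473] yaw 7.64 n 226 F [ 0.8  0.5 -8.9]
{"dx": 0.000, "dy": 0.001, "dz": -0.028, "rx": 0.0003, "ry": 0.0000, "rz": -0.0000},
{"dx": 0.000, "dy": 0.001, "dz": -0.050, "rx": 0.0005, "ry": 0.0001, "rz": -0.0000},
{"dx": 0.000, "dy": 0.002, "dz": -0.066, "rx": 0.0008, "ry": 0.0001, "rz": -0.0000},
{"dx": -0.000, "dy": 0.002, "dz": -0.076, "rx": 0.0011, "ry": 0.0001, "rz": -0.0000},
{"dx": -0.000, "dy": 0.003, "dz": -0.080, "rx": 0.0013, "ry": 0.0002, "rz": -0.0000},
{"dx": -0.000, "dy": 0.003, "dz": -0.081, "rx": 0.0016, "ry": 0.0002, "rz": -0.0000},
b plan [-0.0083 -0.0067 -0.005  -0.0033 -0.0017 -0.     -0.     -0.    ] free a [0.043 0.124]
```

{"method": "send_rows", "body": {"moves": [{"dx": 0,"dy": 0.001,"dz": -0.028,"rx": 0.0003,"ry": 0,"rz": 0},{"dx": 0,"dy": 0.001,"dz": -0.05,"rx": 0.0005,"ry": 0.0001,"rz": 0},{"dx": 0,"dy": 0.002,"dz": -0.066,"rx": 0.0008,"ry": 0.0001,"rz": 0},{"dx": 0,"dy": 0.002,"dz": -0.074,"rx": 0.0012,"ry": 0.0001,"rz": 0},{"dx": 0,"dy": 0.003,"dz": -0.077,"rx": 0.0015,"ry": 0.0002,"rz": 0},{"dx": 0,"dy": 0.003,"dz": -0.077,"rx": 0.0018,"ry": 0.0002,"rz": 0}]}}

```text
t: 22.0
tool_pos: [0.488, -0.2209, 0.0415]
tcp_rot: [-0.001, 0.998, 0.066, 0.001]
wrist_force: [0.4, 0.2, -8.4]
grip_width: 0.0252
grip_force: 81.1
```

```bash
cat > chk.py <<'E'
from ctl import *
np.set_printoptions(suppress=True)
s=manip.read_state();c=cam("side");a,b,pv,y,m,d=measure(c,s)
e=(R.from_quat(np.roll(s["tcp_rot"],-1))*C.inv()).as_euler('ZYX')
print(s["t"],"a %.3f"%a,"zyx",e.round(4),"tcp",s["tool_pos"].round(4),"pv-PG",(pv-PG).round(4),"n",m[4],"F",s["wrist_force"].round(1),s["ft_torque"].round(2))
save(c["pixels"][90:250,240:420],"pics/last.png",3.3)
E
python3 chk.py
```

```text
22.0 a 0.037 zyx [ 0.1319 -0.     -0.0001] tcp [ 0.488  -0.2209  0.0415] pv-PG [-0.0003 -0.0009  0.0024] n 207 F [ 0.4  0.2 -8.4] [ 0.04 -0.01 -0.01]
```

View pics/last.png

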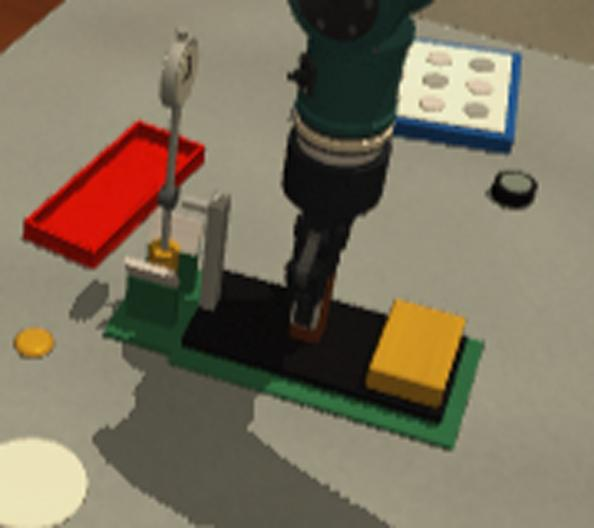

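{"method": "send_rows", "body": {"moves": [{"dx": 0.001,"dy": 0.003,"dz": -0.003,"rx": 0,"ry": 0,"rz": 0},{"dx": 0.001,"dy": 0.003,"dz": -0.006,"rx": 0,"ry": 0,"rz": 0},{"dx": 0.001,"dy": 0.003,"dz": -0.008,"rx": 0,"ry": 0,"rz": 0},{"dx": 0.001,"dy": 0.003,"dz": -0.008,"rx": 0,"ry": 0,"rz": 0}]}}

```text
t: 22.55
tool_pos: [0.4882, -0.2198, 0.0392]
tcp_rot: [-0.001, 0.998, 0.066, 0.0]
wrist_force: [-1.1, -0.2, -6.1]
grip_width: 0.025
grip_force: 81.6
```

```bash
cat > fit.py <<'E'
from h import *
def foot(P,im,o,yaw,n):
    hsv=cv2.cvtColor(im,cv2.COLOR_RGB2HSV).astype(int);q=(P-np.array(o))@Rz(np.radians(yaw));z=q[...,2]
    def mid(mk):
        Q=q[mk];r=[]
        for x in np.arange(-.12,-.07,.006):
            y=Q[abs(Q[:,0]-x)<.003,1]
            if len(y)>4:r.append((x,y.min(),y.max()))
        return np.array(r)
    bal=(hsv[...,0]>10)&(hsv[...,0]<30)&(hsv[...,1]>110)&(z>.02)&(z<.05)&(abs(q[...,1])<.07)&(abs(q[...,0]+.1)<.05)
    r=mid(bal);print(n,"ballast y",r[:,1:].mean(0).round(4),"slope",np.degrees(np.polyfit(r[:,0],r[:,1:].mean(1),1)[0]).round(2),"x",np.percentile(q[bal][:,0],[1,99]).round(4),"z top",np.percentile(z[bal],[50,95]).round(4))
    pl=(hsv[...,2]<75)&(hsv[...,1]<90)&(z>.011)&(z<.025)&(abs(q[...,1])<.07)&(q[...,0]>-.14)&(q[...,0]<.11)
    Q=q[pl];xs=[];lo=[];hi=[]
    for x in np.arange(-.06,.07,.006):
        y=Q[abs(Q[:,0]-x)<.003,1]
        if len(y)>4:xs.append(x);lo.append(y.min());hi.append(y.max())
    print(n,"foot y %.4f %.4f"%(np.median(lo),np.median(hi)),"slopes",np.degrees([np.polyfit(xs,lo,1)[0],np.polyfit(xs,hi,1)[0]]).round(2))
E
python3 - <<'E'
from fit import *
d=np.load("c0.npz")
B=([.4574,.2022,0],-7.05);G=([.4885,-.2205,0],7.55)
foot(d["pt"],d["at"],*B,"blue top0");foot(d["ps"],d["bs"],*B,"blue side0")
for n in("top","side"):
    c=cam(n);foot(cloud(c),c["pixels"],*G,"green "+n)
E
python3 chk.py
```

```text
blue top0 ballast y [-0.0443  0.0423] slope -0.0 x [-0.1199 -0.062 ] z top [0.042  0.0458]
blue top0 foot y -0.0480 0.0467 slopes [ 0.1  -0.49]
blue side0 ballast y [-0.0423  0.047 ] slope 0.12 x [-0.1215 -0.0626] z top [0.0418 0.0439]
blue side0 foot y -0.0459 0.0512 slopes [-10.09   0.28]
green top ballast y [-0.0415  0.0457] slope 4.47 x [-0.1211 -0.0622] z top [0.0421 0.0456]
green top foot y -0.0113 0.0489 slopes [-16.68  -0.28]
green side ballast y [-0.0416  0.0483] slope -0.47 x [-0.1202 -0.0616] z top [0.0415 0.0439]
green side foot y -0.0445 0.0524 slopes [-7.78 -0.12]
22.65 a 0.039 zyx [ 0.1321  0.0002 -0.0001] tcp [ 0.4882 -0.2198  0.0391] pv-PG [-0.0001  0.0002  0.    ] n 213 F [-1.1  0.8 -5.2] [0.1  0.06 0.02]
```

{"method": "send_rows", "body": {"moves": [{"dx": 0,"dy": -0.002,"dz": 0.004,"rx": 0,"ry": 0,"rz": 0},{"dx": 0,"dy": -0.004,"dz": 0.004,"rx": 0,"ry": 0,"rz": 0},{"dx": 0,"dy": -0.004,"dz": 0.001,"rx": 0,"ry": 0,"rz": 0},{"dx": 0,"dy": -0.004,"dz": -0.002,"rx": 0,"ry": 0,"rz": 0},{"dx": 0,"dy": -0.004,"dz": -0.002,"rx": 0,"ry": 0,"rz": 0}]}}

```text
t: 23.32
tool_pos: [0.4882, -0.2214, 0.0391]
tcp_rot: [-0.0, 0.998, 0.066, 0.0]
wrist_force: [-2.0, 0.3, 4.4]
grip_width: 0.0248
grip_force: 82.6
```

```bash
python3 - <<'E'
from fit import *
G=([.4885,-.2205,0],7.55)
c=cam("side");foot(cloud(c),c["pixels"],*G,"green side")
E
python3 chk.py
```

```text
green side ballast y [-0.0426  0.0469] slope 0.1 x [-0.1204 -0.0616] z top [0.0416 0.0441]
green side foot y -0.0472 0.0508 slopes [-9.64  0.14]
23.375 a 0.073 zyx [ 0.1317  0.0002 -0.0006] tcp [ 0.4882 -0.2214  0.0391] pv-PG [-0.0001 -0.0013 -0.    ] n 214 F [-2.   1.3  4.7] [0.15 0.5  0.02]
```

{"method": "send_rows", "body": {"moves": [{"dx": 0,"dy": 0,"dz": 0,"rx": 0,"ry": 0,"rz": 0},{"dx": 0,"dy": 0,"dz": 0,"rx": 0,"ry": 0,"rz": 0},{"dx": 0,"dy": 0,"dz": 0,"rx": 0,"ry": 0,"rz": 0},{"dx": 0,"dy": 0,"dz": 0,"rx": 0,"ry": 0,"rz": 0},{"dx": 0,"dy": 0,"dz": 0,"rx": 0,"ry": 0,"rz": 0},{"dx": 0,"dy": 0,"dz": 0,"rx": 0,"ry": 0,"rz": 0}], "jaw": 1}}

```text
t: 24.18
tool_pos: [0.4882, -0.2211, 0.0384]
tcp_rot: [-0.001, 0.998, 0.066, 0.0]
wrist_force: [-0.1, -0.1, 0.4]
grip_width: 0.0853
grip_force: 0.0
```

```bash
python3 chk.py
```

```text
24.175 a 0.077 zyx [ 0.132   0.0003 -0.0001] tcp [ 0.4882 -0.2211  0.0384] pv-PG [-0.0001 -0.0011 -0.0008] n 215 F [-0.1 -0.1  0.4] [ 0.04  0.   -0.03]
```

{"method": "send_rows", "body": {"moves": [{"dx": 0,"dy": 0,"dz": 0.05,"rx": 0,"ry": 0,"rz": 0},{"dx": 0,"dy": 0,"dz": 0.15,"rx": 0,"ry": 0,"rz": 0},{"dx": 0,"dy": 0,"dz": 0.28,"rx": 0,"ry": 0,"rz": 0},{"dx": 0,"dy": 0,"dz": 0.42,"rx": 0,"ry": 0,"rz": 0},{"dx": 0,"dy": 0,"dz": 0.56,"rx": 0,"ry": 0,"rz": 0},{"dx": 0,"dy": 0,"dz": 0.68,"rx": 0,"ry": 0,"rz": 0},{"dx": 0,"dy": 0,"dz": 0.75,"rx": 0,"ry": 0,"rz": 0},{"dx": 0,"dy": 0,"dz": 0.75,"rx": 0,"ry": 0,"rz": 0}]}}

```text
t: 25.22
tool_pos: [0.4892, -0.2215, 0.2659]
tcp_rot: [0.0, 0.998, 0.066, 0.003]
wrist_force: [0.4, -0.7, 1.1]
grip_width: 0.0856
grip_force: 0.0
```

```bash
python3 - <<'E'
from fit import *
G=([.4885,-.2205,0],7.55)
c=cam("side");P=cloud(c);foot(P,c["pixels"],*G,"green side")
print(np.round(arm(P,np.array([.4885,-.2205,.006]),np.radians(7.55)),4))
save(c["pixels"][90:250,240:420],"pics/end.png",3.3)
E
```

```text
green side ballast y [-0.0422  0.0468] slope 0.34 x [-0.1205 -0.0616] z top [0.0417 0.044 ]
green side foot y -0.0465 0.0505 slopes [-7.66 -0.38]
[-3.900e-03 -2.000e-04  1.206e-01 -7.600e-03  2.150e+02]
```

View pics/end.png

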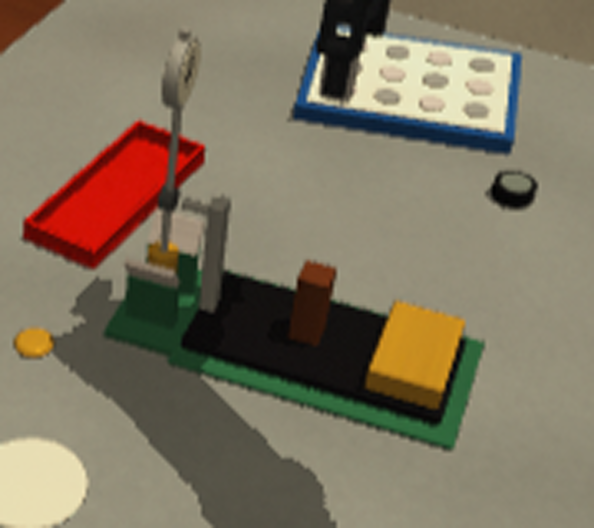

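The picture shows the stand seated squarely on the green dock, with the bob at (163,252) in the slot, the watch at (180,70) and the gripper clear above.

```bash
python3 -c "
from bench import manip
print(manip.job_done())"
```

```text
the job is handed in; nothing more can be done
None
```

The job is handed in: the watch was held upright over the mat for about 5 s, and the stand was then set down and released on the green dock. The bob is in the slot, with the arm leaning about 0.075 rad against the slot wall. No result came back from the judging.

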